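# Pie into the mini oven

### The arm

A 6-joint arm with a two-finger parallel gripper is mounted at the origin on a cart in front of the work surface, level with it; the furniture and walls round the work are solid. World frame = base frame: x ahead of the robot, y to its left, z up, the work surface at z = 0. Lengths are in m, angles in rad, forces in N, time in s.
With the tool pointing down it reaches from about 0.4 to 0.825 m from the base axis. Payload 7 kg.
Tool frame: the origin (TCP) lies on the centre line of the jaws, within the pads' length; the fingertips stand 22 mm ahead of it and the grasp point (between the pads) lies 3 mm ahead of it (arm.tcp_to_tips is the distance from the TCP to the fingertips, in m); z points along the fingers, y is the line along which they close (so a half turn about z gives the same grasp; the last joint's range is limited). The gripper opens to 88 mm and grips with 3 to 60 N. Pads are 19 mm wide; open, the fingers measure 130 mm over their backs; the gripper's body (78 mm by 193 mm) begins 47 mm behind the grasp point.
Start: joints at [-0.942, 0.359, 0.012, 0, -1.224, -0.288], TCP at [0.226, -0.636, 0.249] pointing down, gripper open.
Joint ranges: [-3.07, 3.07], [-1.43, 2.12], [-1.02, 1.25], [-3.03, 1.67], [-3.05, -0], [-3.03, 3.03]. Speed limits (rad/s): [2.39, 2.39, 3.01, 3.14, 3.14, 3.14].

### API

Orientations are given as [roll, pitch, yaw] about the fixed x, y, z axes, in that order (R = Rz(yaw) Ry(pitch) Rx(roll)).
In Python, from station import arm gives the robot as it stands.
- The arm moves only by the tool jog_arm, never from a script. Its argument "targets" is a list of rows, each an object of numbers: "dx", "dy", "dz": the shift along the tool's x, y, z in mm; "rx", "ry", "rz": the turn, a rotation vector about the tool's x, y, z in rad; "gripper": the closure, from 0 (fully open) to 1 (shut). In form: [{"dx": .., "dy": .., "dz": .., "rx": .., "ry": .., "rz": .., "gripper": ..}, ...]. A call has exactly 8 rows; each row is the pose to reach, as a shift and turn from the pose commanded when the call began, along the tool's axes at that moment; what a row does not reach only later rows make up. A row lasts 1/12 s, in which the tool goes at most 41.7 mm and 7.16 degrees, less where a joint would pass 70% of its speed; a pose out of reach is approached as far as the arm can. A call with a gripper value outside its range is refused whole. The fingers move at their own pace and stop on an object; "force" is the grip in N (left out, the last holds). Time passes only in rows, so rows that repeat a pose let the fingers close, or fill a call up. It gives the time, the measured TCP pose, the force, the opening and the grip force at its end, in the units of the state.
- arm.get_state(): the state, without advancing time (a new reading comes with each control period).
- arm.grab_frame(name): name is "side" or "top"; returns a dict with "frame" (480x640x3 uint8, red, green, blue), "z_map" (480x640 float32, m along the optical axis (not along the pixel's ray), 0 where there is no reading), "fx", "fy", "cx", "cy" (pixels), "view" (4x4, takes a point from world to camera coordinates). Camera axes: x right, y down, z forward; pixel columns grow to the right and rows downward; lengths in m; the calibration is good to about 2 mm. A picture is of the moment at which its call begins.
- arm.job_done(): hands the job in; it is judged then, once.
The state is a dict: "t": time; "q": joint angles; "qd": joint speeds; "joint_efforts": joint torques, N m; "eef_pos": TCP position; "ee_rot": TCP orientation; "force": force on the tool from outside, world axes, zero at the start; "moment": the same for the moment, N m; "width": finger opening in m; "gripper_force": force on a finger pad.
Only numpy, scipy, OpenCV 4.12 (cv2) and the standard library are available. Lean on these libraries where they do the work, as an engineer would, in place of code of your own. Each camera call takes 0.05 s, during which the arm holds its last target. There are 200 camera calls.

### The job

Put the small pie on the chopping board into the mini oven to bake: pull the oven's drop-down door all the way down, stand the pie in its ramekin upright on the wire rack that slides out with the door and let go of it, then push the door back up until it is fully shut with the pie inside. Keep the pie level on the way, and leave the tomato, the lemon, the mug and the kitchen timer where they stand.

Things in the scene. Friction and masses are not known exactly. Their poses are not given: they have to be found in the camera images.
- oven: cream mini oven, fixed, 330 wide (y) x 190 deep (x) x 228 mm high; origin on the worktop under the middle of its front plane; +x into the oven, +y to the robot's left. Right of the door is a dark column with two dials. A wall shelf (front edge at world x 0.59, underside 0.41 m up) overhangs: at the shut handle and at the rack, lean the tool back towards the robot by 20 to 40 degrees.
- oven_door (a joint): angle of the oven door, rad: 0 shut (upright); grows as its top is pulled towards the robot and down; stop at 1.25 (72 degrees). A little stiff: below about 0.5 it stays where it is left, beyond about 0.6 it sinks to the stop by its own weight in a second or two. About 2 N at the handle opens it, about 4 N brings it up again. It has no catch. It may start slightly ajar (up to 0.12).
- oven_door_hinge (a point): the door's hinge line (along the oven's y), at the middle of the door's width; 60 mm above the worktop, 8 mm in front of the oven's front plane, 40 mm left of the oven's middle. The door is 236 mm wide and 16 mm thick (hinge in mid-thickness), its free edge 122 mm from the hinge. Axes turn with the door.
- oven_door_handle (a point): middle of the door's steel bar handle, a round bar 12 mm thick along the oven's y, clear for 140 mm. Shut: 150 mm above and 46 mm in front of the hinge line, 28 mm above the door's free edge, 48 mm clear of the roof edge behind it. Fully down: 157 mm in front of the hinge line, 64 mm above the worktop, open to above. Axes turn with the door: z hinge to free edge, x from bar to door.
- rack_front (a point): middle of the wire rack's front edge, on its upper face, 110 mm above the worktop; axes as the oven's. The rack is 212 mm wide and reaches 140 mm back, with a 14 mm high rail at its back. Door shut, it lies 34 mm behind the front plane; the door slides it out (-x) by 0.08 m x door angle (rad), 100 mm at the stop. The oven's mouth spans 62 to 182 mm above the worktop.
- pie: small pie with golden crust in a white fluted ramekin, 62 mm across, 55 mm high (straight side 46 mm), 0.28 kg (varies); origin at the centre of its underside, z up. Grasp it across the ramekin. It stands on the chopping board.
- board: wooden chopping board, 220 (its x) x 300 (its y) x 22 mm, fixed; origin at the centre of its underside; its long side points about away from the robot.
- tomato: red tomato, 69 mm across, 71 mm high, on the board; origin at the centre of its underside. A bystander.
- lemon: yellow lemon, 71 x 53 x 51 mm, on the worktop at the back, between kettle and oven; origin at the centre of its underside. A bystander.
- mug: white mug, 83 mm across, 93 mm high, with a handle, at the right; origin at the centre of its underside. A bystander.
- timer: round white kitchen timer, 63 mm across, 51 mm high, with a red ridge on top, at the right; origin at the centre of its underside. A bystander.

How it is judged:
On the way, in this order (a step that is already met when the one before it is completed fails the run):
1. the oven door has been pulled fully down (beyond 1.15 rad) while the pie still stands on the board (value of joint oven_door above 1.15 rad and distance of pie from where it was at the start of the episode below 0.03 m), for 0.1 s.
2. with the door down, the pie stands upright on the drawn-out rack (its centre at least 25 mm inside the front edge), let go of (value of joint oven_door above 1.1 rad and z of pie in the frame of rack_front between -0.006 and 0.008 m and x of pie in the frame of rack_front between 0.025 and 0.122 m and y of pie in the frame of rack_front between -0.09 and 0.09 m and angle between pie's own z axis and vertical below 0.12 rad and contact force between the fingers and pie below 0.1 N), for 0.3 s.
At the end, for the whole second after the job is handed in: the oven door is shut to within 0.05 rad (about 6 mm at its upper edge), and the pie stands at rest and upright (within 7 degrees) on the rack inside, its centre at least 25 mm behind the rack's front edge, 18 mm before its back rail and within 90 mm of its middle line (value of joint oven_door below 0.05 rad and z of pie in the frame of rack_front between -0.006 and 0.008 m and x of pie in the frame of rack_front between 0.025 and 0.122 m and y of pie in the frame of rack_front between -0.09 and 0.09 m and angle between pie's own z axis and vertical below 0.12 rad and linear speed of pie below 0.02 m/s); the robot touches nothing.
It fails at once if the pie is tipped by more than 23 degrees (angle between pie's own z axis and vertical above 0.4 rad).
It fails at once if the tomato, the lemon, the mug or the timer is moved by more than 40 mm (distance of any of tomato, lemon, mug, timer from where it was at the start of the episode above 0.04 m).
It fails at once if the mug is tipped by more than 30 degrees (angle between mug's own z axis and vertical above 0.52 rad).
It also fails if it takes over 67 s, if anything falls off the work surface, if the arm or the gripper's body presses on something with over 40 N, if the wrist force passes 120 N, or if a joint passes its speed limit or range.

## Working session

There is one attempt and no reset: what is moved stays moved. The work goes in short steps, Python scripts to look and compute and a tool call to move; the robot and the scene stay as the last step left them, time stands still between calls to the robot, and variables do not carry over. Pictures are saved under pics/ and viewed, at most 10 in all, crops included, and the job is handed in when it is done.

Besides the shell and the picture viewer there is one more tool, called after "Call:" as name([rows], argument=value, ...), one row to a line, values as JSON. jog_arm: Moves the arm, as the interface text tells. Its arguments: {"type":"object","properties":{"targets":{"type":"array","items":{"type":"object","properties":{"dx":{"type":"number"},"dy":{"type":"number"},"dz":{"type":"number"},"rx":{"type":"number"},"ry":{"type":"number"},"rz":{"type":"number"},"gripper":{"type":"number"}}}},"force":{"type":"number"}},"required":["targets"]}

```bash
ls; mkdir -p pics; python3 - <<'E'
from station import arm
import cv2,numpy as np,pickle
s=arm.get_state();print(s)
for n in("top","side"):
    f=arm.grab_frame(n);pickle.dump(f,open(n+".pkl","wb"));cv2.imwrite(f"pics/{n}0.png",f["frame"][:,:,::-1]);print(n,f["fx"],f["cx"],f["cy"],np.round(np.linalg.inv(f["view"]),3).tolist())
E
```

```text
pics
{'t': 0.0, 'q': array([-9.41906840e-01,  3.59396529e-01,  1.10377654e-02, -3.64369084e-04,
       -1.22411279e+00, -2.88090204e-01]), 'qd': array([-4.00409404e-04,  1.18923991e-03, -6.19290134e-06,  1.33637130e-04,
        3.94479914e-04,  1.15280326e-03]), 'joint_efforts': array([-3.66342128e-04, -5.82713699e+01,  2.93048483e+01,  6.99690118e+00,
        6.88182103e-03, -1.54354439e-04]), 'eef_pos': array([ 0.22542568, -0.63574562,  0.24760469]), 'ee_rot': array([ 3.13988913e+00, -1.47606778e-04, -2.80091734e+00]), 'force': array([-0.04092084, -0.08449115,  0.60959   ]), 'moment': array([-0.00509564,  0.00413628, -0.02206163]), 'gripper_force': 0.0, 'width': 0.08730580941506236}
top 484.73489744911893 323.5668763079265 239.2934320365122 [[0.027, -0.982, 0.188, 0.334], [-0.999, -0.032, -0.027, 0.003], [0.033, -0.187, -0.982, 1.185], [0.0, 0.0, 0.0, 1.0]]
side 435.7943475066229 322.56476103934637 242.6856551910917 [[-0.825, -0.326, 0.462, -0.032], [-0.565, 0.495, -0.66, 0.8], [-0.013, -0.806, -0.592, 0.857], [0.0, 0.0, 0.0, 1.0]]
```

View pics/top0.png

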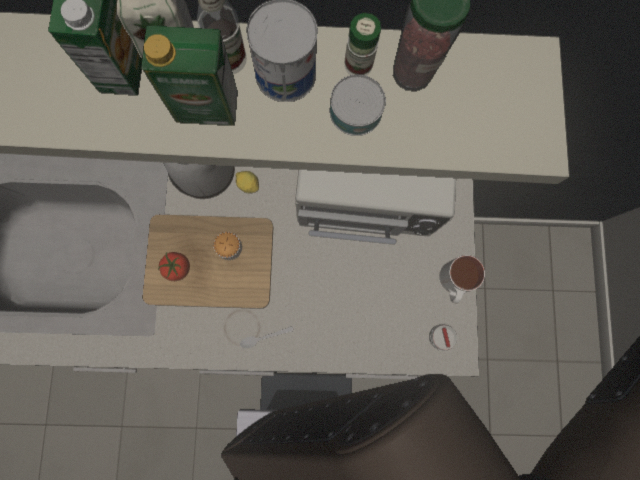

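View pics/side0.png

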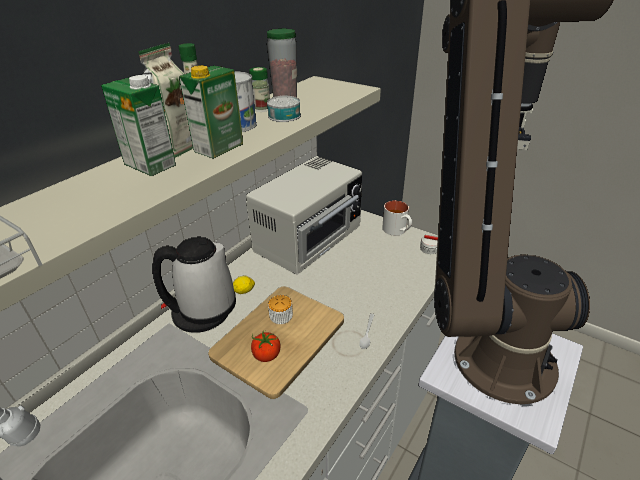

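The top view shows the handle bar from (312,232) to (396,240), the pie at (228,245), the tomato at (174,266), the mug at (466,272) and the timer at (444,338). The side view shows the door nearly shut, with the pie right of the tomato on the board.

```bash
cat > h.py <<'E'
import numpy as np,pickle,cv2
def cloud(f):
    v,u=np.mgrid[0:480,0:640];z=f["z_map"]
    P=np.stack([(u-f["cx"])/f["fx"]*z,(v-f["cy"])/f["fy"]*z,z],-1)
    T=np.linalg.inv(f["view"]);W=P@T[:3,:3].T+T[:3,3];W[z==0]=np.nan;return W
E
python3 - <<'E'
from h import *
np.set_printoptions(precision=4,suppress=True)
f=pickle.load(open("top.pkl","rb"));W=cloud(f);hsv=cv2.cvtColor(f["frame"],cv2.COLOR_RGB2HSV)
# handle: points height .16-.24 in window
def win(W,u0,u1,v0,v1,z0,z1):
    A=W[v0:v1,u0:u1].reshape(-1,3);return A[(A[:,2]>z0)&(A[:,2]<z1)]
for u in(318,335,355,375,390):
    print(u,[(v,W[v,u].round(3).tolist()) for v in range(212,248,2)])
A=win(W,210,246,228,265,.065,.09);print("pie",len(A),A.mean(0),A.min(0),A.max(0))
A=win(W,155,192,248,285,.05,.11);print("tom",A.mean(0),A.min(0),A.max(0))
A=win(W,140,280,210,312,.018,.026);print("board",A.mean(0),A.min(0),A.max(0))
for p in((147,303),(269,306),(272,218),(152,216)):print(W[p[1],p[0]])
A=win(W,440,490,250,305,.05,.11);print("mug",A.min(0),A.max(0))
A=win(W,425,460,320,355,.02,.07);print("timer",A.min(0),A.max(0))
A=win(W,290,460,165,245,.222,.236);print("roof",A.min(0),A.max(0))
s=pickle.load(open("side.pkl","rb"));S=cloud(s)
A=win(S,262,300,288,330,.03,.09);print("pie side",len(A),A.mean(0),A.min(0),A.max(0))
m=S[190:275,285:375].reshape(-1,3);m=m[(m[:,2]>.19)&(m[:,2]<.22)];print("side handle?",len(m),m[np.argsort(m[:,0])][:40:4])
E
```

```text
318 [(212, [0.584, -0.011, 0.185]), (214, [0.581, -0.012, 0.181]), (216, [0.576, -0.012, 0.184]), (218, [0.572, -0.012, 0.181]), (220, [0.57, -0.012, 0.174]), (222, [0.565, -0.012, 0.173]), (224, [0.56, -0.012, 0.179]), (226, [0.555, -0.012, 0.182]), (228, [0.551, -0.012, 0.181]), (230, [0.545, -0.013, 0.185]), (232, [0.535, -0.012, 0.215]), (234, [0.531, -0.012, 0.215]), (236, [0.528, -0.013, 0.21]), (238, [0.564, -0.016, 0.003]), (240, [0.558, -0.016, 0.005]), (242, [0.554, -0.016, 0.003]), (244, [0.548, -0.016, 0.007]), (246, [0.543, -0.017, 0.003])]
335 [(212, [0.616, -0.054, 0.064]), (214, [0.582, -0.048, 0.183]), (216, [0.578, -0.048, 0.182]), (218, [0.573, -0.048, 0.184]), (220, [0.57, -0.048, 0.176]), (222, [0.578, -0.051, 0.125]), (224, [0.578, -0.052, 0.104]), (226, [0.578, -0.054, 0.082]), (228, [0.574, -0.054, 0.078]), (230, [0.585, -0.058, 0.003]), (232, [0.58, -0.058, 0.003]), (234, [0.532, -0.047, 0.213]), (236, [0.528, -0.047, 0.213]), (238, [0.525, -0.048, 0.21]), (240, [0.56, -0.058, 0.001]), (242, [0.555, -0.059, 0.003]), (244, [0.55, -0.059, 0.004]), (246, [0.546,
[... 1845 characters left out ...]
d [0.493  0.2433 0.0218] [0.3865 0.0964 0.018 ] [0.6072 0.3971 0.026 ]
[0.3905 0.3816 0.0253]
[0.3928 0.0976 0.0001]
[0.6107 0.1003 0.0026]
[0.6053 0.3964 0.0042]
mug [ 0.4087 -0.3978  0.0503] [ 0.5182 -0.3151  0.1003]
timer [ 0.3003 -0.3459  0.0201] [ 0.3608 -0.2868  0.0571]
roof [ 0.5737 -0.2946  0.222 ] [0.6625 0.0356 0.2357]
pie side 557 [0.5187 0.2081 0.0625] [0.4958 0.1693 0.0301] [0.557  0.2324 0.0786]
side handle? 749 [[ 0.5146 -0.1432  0.2092]
 [ 0.5158 -0.1618  0.2131]
 [ 0.5171 -0.1473  0.2097]
 [ 0.5178 -0.1483  0.2123]
 [ 0.5182 -0.1435  0.2079]
 [ 0.5183 -0.1324  0.2134]
 [ 0.5191 -0.1449  0.2103]
 [ 0.5194 -0.1288  0.2115]
 [ 0.5197 -0.124   0.2072]
 [ 0.52   -0.1577  0.2104]]
```

```bash
cat > plan.py <<'E'
# plan.py u l z lean yaw mode : tool grasp-point target; u=along oven x from hinge, l=lateral, z height (mm); lean,yaw deg
import sys,numpy as np
from scipy.spatial.transform import Rotation as Ro
from station import arm
np.set_printoptions(precision=3,suppress=True)
a=-.054;ex=np.array([np.cos(a),np.sin(a),0]);ey=np.array([-np.sin(a),np.cos(a),0]);Z=np.array([0,0,1.]);H=np.array([.576,-.089,0])
s=arm.get_state();R0=Ro.from_euler('xyz',s["ee_rot"]).as_matrix();p0=s["eef_pos"]
g=p0+.003*R0[:,2]-H
print("t",s["t"],"grasp hinge-frame mm",np.array([g@ex,g@ey,g[2]])*1e3,"force",s["force"],"w",s["width"],"q",s["q"])
for t in sys.argv[1:]:
    u,l,z,L,yaw,m=map(float,t.split(","));L=np.radians(L)
    zz=np.sin(L)*ex-np.cos(L)*Z
    y=ey if m==0 else m*(np.cos(L)*ex+np.sin(L)*Z)
    R=np.stack([np.cross(y,zz),y,zz],1);R=Ro.from_euler('z',yaw,degrees=True).as_matrix()@R
    p=H+(u*ex+l*ey)/1e3+z/1e3*Z-.003*R[:,2]
    print(t,"d",(R0.T@(p-p0)*1e3).round(1),"r",Ro.from_matrix(R0.T@R).as_rotvec().round(3),"world",p)
E
# bar at hinge frame u=-49,z=210; finger centre +20n; tips +20d => grasp point = B+20n+1d
python3 plan.py -61,0,272,30,0,0 -31,0,220,30,0,0
```

```text
t 0.1 grasp hinge-frame mm [-320.507 -564.962  244.742] force [-0.634 -0.344 -0.79 ] w 0.08770629858427602 q [-0.942  0.359  0.011 -0.    -1.224 -0.288]
-61,0,272,30,0,0 d [-455.4  422.3  -26.3] r [ 0.105 -0.517  0.385] world [ 0.514 -0.086  0.275]
-31,0,220,30,0,0 d [-483.1  410.7   25.7] r [ 0.105 -0.517  0.385] world [ 0.544 -0.087  0.223]
```

Call:
jog_arm([
  {"dx": -30, "dy": 28, "dz": -15, "gripper": 1},
  {"dx": -60, "dy": 56, "dz": -25, "rx": 0.02, "ry": -0.1, "rz": 0.07, "gripper": 1},
  {"dx": -90, "dy": 84, "dz": -30, "rx": 0.04, "ry": -0.2, "rz": 0.15, "gripper": 1},
  {"dx": -120, "dy": 112, "dz": -30, "rx": 0.06, "ry": -0.3, "rz": 0.22, "gripper": 1},
  {"dx": -150, "dy": 140, "dz": -30, "rx": 0.08, "ry": -0.4, "rz": 0.3, "gripper": 1},
  {"dx": -180, "dy": 168, "dz": -30, "rx": 0.105, "ry": -0.517, "rz": 0.385, "gripper": 1},
  {"dx": -210, "dy": 196, "dz": -30, "rx": 0.105, "ry": -0.517, "rz": 0.385, "gripper": 1},
  {"dx": -240, "dy": 224, "dz": -30, "rx": 0.105, "ry": -0.517, "rz": 0.385, "gripper": 1},
], force=20)

```text
invalid input at $.targets[0]: expected keys dx, dy, dz, rx, ry, rz, gripper
```

```bash
python3 plan.py -61,0,272,30,0,0
```

```text
t 0.1 grasp hinge-frame mm [-320.507 -564.962  244.742] force [-0.634 -0.344 -0.79 ] w 0.08770629858427602 q [-0.942  0.359  0.011 -0.    -1.224 -0.288]
-61,0,272,30,0,0 d [-455.4  422.3  -26.3] r [ 0.105 -0.517  0.385] world [ 0.514 -0.086  0.275]
```

Call:
jog_arm([
  {"dx": -30, "dy": 28, "dz": -15, "rx": 0, "ry": 0, "rz": 0, "gripper": 1},
  {"dx": -60, "dy": 56, "dz": -25, "rx": 0.02, "ry": -0.1, "rz": 0.07, "gripper": 1},
  {"dx": -90, "dy": 84, "dz": -30, "rx": 0.04, "ry": -0.2, "rz": 0.15, "gripper": 1},
  {"dx": -120, "dy": 112, "dz": -30, "rx": 0.06, "ry": -0.3, "rz": 0.22, "gripper": 1},
  {"dx": -150, "dy": 140, "dz": -30, "rx": 0.08, "ry": -0.4, "rz": 0.3, "gripper": 1},
  {"dx": -180, "dy": 168, "dz": -30, "rx": 0.105, "ry": -0.517, "rz": 0.385, "gripper": 1},
  {"dx": -210, "dy": 196, "dz": -30, "rx": 0.105, "ry": -0.517, "rz": 0.385, "gripper": 1},
  {"dx": -240, "dy": 224, "dz": -30, "rx": 0.105, "ry": -0.517, "rz": 0.385, "gripper": 1},
], force=20)

```text
t: 0.77
eef_pos: [0.3757, -0.3435, 0.2784]
ee_rot: [3.141, 0.527, 3.083]
force: [2.2, -0.2, 0.5]
width: 0.0396
gripper_force: 0.0
```

```bash
python3 plan.py -61,0,272,30,0,0
```

```text
t 0.7667 grasp hinge-frame mm [-184.743 -264.939  275.815] force [ 2.163 -0.249  0.492] w 0.03955503531761013 q [-0.55  -0.128 -0.455 -0.338 -0.798 -0.897]
-61,0,272,30,0,0 d [-103.9  265.5   65. ] r [-0.002  0.004 -0.004] world [ 0.514 -0.086  0.275]
```

Call:
jog_arm([
  {"dx": -13, "dy": 34, "dz": 8, "rx": 0, "ry": 0, "rz": 0, "gripper": 1},
  {"dx": -26, "dy": 68, "dz": 16, "rx": 0, "ry": 0, "rz": 0, "gripper": 1},
  {"dx": -39, "dy": 102, "dz": 24, "rx": 0, "ry": 0, "rz": 0, "gripper": 1},
  {"dx": -54, "dy": 138, "dz": 33, "rx": 0, "ry": 0, "rz": 0, "gripper": 1},
  {"dx": -68, "dy": 174, "dz": 42, "rx": 0, "ry": 0, "rz": 0, "gripper": 1},
  {"dx": -82, "dy": 210, "dz": 51, "rx": 0, "ry": 0, "rz": 0, "gripper": 1},
  {"dx": -94, "dy": 242, "dz": 59, "rx": 0, "ry": 0, "rz": 0, "gripper": 1},
  {"dx": -104, "dy": 265, "dz": 65, "rx": 0, "ry": 0, "rz": 0, "gripper": 1},
])

```text
t: 1.43
eef_pos: [0.5139, -0.0837, 0.274]
ee_rot: [-3.14, 0.525, 3.091]
force: [0.2, -0.4, 0.2]
width: 0.0006
gripper_force: 0.0
```

```bash
python3 plan.py -31,0,220,30,0,0
```

```text
t 1.4333 grasp hinge-frame mm [-60.839   1.971 271.432] force [ 0.222 -0.418  0.183] w 0.0006494125017461146 q [ 0.324 -0.214 -0.823  0.395 -0.5   -2.249]
-31,0,220,30,0,0 d [-0.  -2.  59.5] r [0.    0.002 0.003] world [ 0.544 -0.087  0.223]
```

Call:
jog_arm([
  {"dx": 0, "dy": 0, "dz": 8, "rx": 0, "ry": 0, "rz": 0, "gripper": 1},
  {"dx": 0, "dy": 0, "dz": 16, "rx": 0, "ry": 0, "rz": 0, "gripper": 1},
  {"dx": 0, "dy": 0, "dz": 25, "rx": 0, "ry": 0, "rz": 0, "gripper": 1},
  {"dx": 0, "dy": 0, "dz": 35, "rx": 0, "ry": 0, "rz": 0, "gripper": 1},
  {"dx": 0, "dy": 0, "dz": 44, "rx": 0, "ry": 0, "rz": 0, "gripper": 1},
  {"dx": 0, "dy": 0, "dz": 52, "rx": 0, "ry": 0, "rz": 0, "gripper": 1},
  {"dx": 0, "dy": 0, "dz": 60, "rx": 0, "ry": 0, "rz": 0, "gripper": 1},
  {"dx": 0, "dy": 0, "dz": 60, "rx": 0, "ry": 0, "rz": 0, "gripper": 1},
])

```text
t: 2.1
eef_pos: [0.543, -0.0887, 0.2201]
ee_rot: [-3.139, 0.521, 3.089]
force: [-0.3, -0.1, -1.2]
width: 0.0005
gripper_force: 0.0
```

```bash
python3 plan.py -61,0,190,30,0,0 -95,0,173,30,0,0 -120,0,138,30,0,0 -132,0,115,30,0,0;python3 - <<'E'
from station import arm
import cv2
f=arm.grab_frame("side");cv2.imwrite("pics/s1.png",cv2.resize(f["frame"][130:310,210:450,::-1],(800,600)))
E
```

```text
t 2.1 grasp hinge-frame mm [-31.438  -1.533 217.54 ] force [-0.27  -0.103 -1.179] w 0.0005022438406483246 q [ 0.246 -0.09  -0.902  0.534 -0.297 -2.346]
-61,0,190,30,0,0 d [39.4  1.6  9.1] r [-0.002 -0.002  0.001] world [ 0.514 -0.086  0.193]
-95,0,173,30,0,0 d [77.3  1.6  7. ] r [-0.002 -0.002  0.001] world [ 0.48  -0.084  0.176]
-120,0,138,30,0,0 d [116.4   1.7  24.8] r [-0.002 -0.002  0.001] world [ 0.455 -0.082  0.141]
-132,0,115,30,0,0 d [138.3   1.8  38.8] r [-0.002 -0.002  0.001] world [ 0.443 -0.082  0.118]
```

View pics/s1.png

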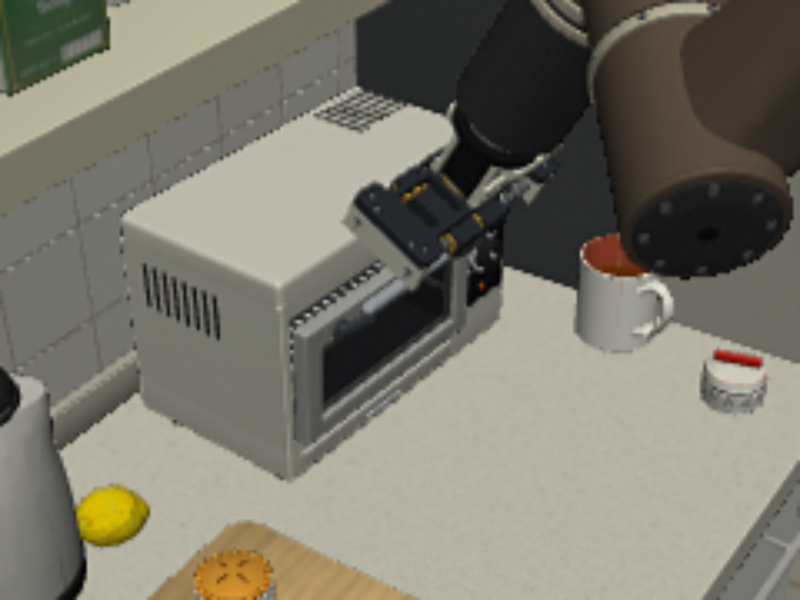

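The picture shows the closed fingers reaching down between the bar and the door, at crop pixel (410,270), with nothing else touched. Next I pull.

Call:
jog_arm([
  {"dx": 8, "dy": 0, "dz": 0, "rx": 0, "ry": 0, "rz": 0, "gripper": 1},
  {"dx": 17, "dy": 0, "dz": 0, "rx": 0, "ry": 0, "rz": 0, "gripper": 1},
  {"dx": 27, "dy": 0, "dz": -1, "rx": 0, "ry": 0, "rz": 0, "gripper": 1},
  {"dx": 37, "dy": 0, "dz": -1, "rx": 0, "ry": 0, "rz": 0, "gripper": 1},
  {"dx": 47, "dy": 0, "dz": -1, "rx": 0, "ry": 0, "rz": 0, "gripper": 1},
  {"dx": 58, "dy": 0, "dz": 0, "rx": 0, "ry": 0, "rz": 0, "gripper": 1},
  {"dx": 69, "dy": 0, "dz": 2, "rx": 0, "ry": 0, "rz": 0, "gripper": 1},
  {"dx": 80, "dy": 0, "dz": 4, "rx": 0, "ry": 0, "rz": 0, "gripper": 1},
])

```text
t: 2.82
eef_pos: [0.484, -0.0928, 0.1942]
ee_rot: [3.125, 0.502, 3.089]
force: [1.7, 0.8, 0.7]
width: -0.0001
gripper_force: 0.4
```

```bash
python3 plan.py -114,0,156,30,0,0 -127,0,136,30,0,0
```

```text
t 2.8167 grasp hinge-frame mm [-90.173  -8.687 191.541] force [1.657 0.841 0.697] w -6.676866300054447e-05 q [ 0.258 -0.163 -1.015  0.521 -0.267 -2.35 ]
-114,0,156,30,0,0 d [38.   8.4 19.8] r [ 0.017 -0.022  0.001] world [ 0.461 -0.083  0.159]
-127,0,136,30,0,0 d [59.1  8.3 31.1] r [ 0.017 -0.022  0.001] world [ 0.448 -0.082  0.139]
```

```bash
python3 plan.py -96,-5,174,20,0,0 -102,-5,166,12,0,0 -112,-5,152,8,0,0 -124,-5,134,5,0,0
```

```text
t 2.8167 grasp hinge-frame mm [-90.173  -8.687 191.541] force [1.657 0.841 0.697] w -6.676866300054447e-05 q [ 0.258 -0.163 -1.015  0.521 -0.267 -2.35 ]
-96,-5,174,20,0,0 d [13.1  3.5 12.7] r [0.017 0.153 0.003] world [ 0.479 -0.089  0.177]
-102,-5,166,12,0,0 d [21.8  3.5 16.9] r [0.017 0.292 0.004] world [ 0.473 -0.088  0.169]
-112,-5,152,8,0,0 d [37.1  3.4 24.4] r [0.017 0.362 0.004] world [ 0.463 -0.088  0.155]
-124,-5,134,5,0,0 d [56.1  3.2 34.5] r [0.017 0.414 0.005] world [ 0.452 -0.087  0.137]
```

Call:
jog_arm([
  {"dx": 2, "dy": 0, "dz": 4, "rx": 0, "ry": 0.08, "rz": 0, "gripper": 1},
  {"dx": 7, "dy": 1, "dz": 9, "rx": 0, "ry": 0.15, "rz": 0, "gripper": 1},
  {"dx": 13, "dy": 2, "dz": 13, "rx": 0, "ry": 0.22, "rz": 0, "gripper": 1},
  {"dx": 22, "dy": 3, "dz": 17, "rx": 0, "ry": 0.3, "rz": 0, "gripper": 1},
  {"dx": 29, "dy": 3, "dz": 20, "rx": 0, "ry": 0.34, "rz": 0, "gripper": 1},
  {"dx": 37, "dy": 3, "dz": 24, "rx": 0, "ry": 0.38, "rz": 0, "gripper": 1},
  {"dx": 46, "dy": 3, "dz": 29, "rx": 0, "ry": 0.41, "rz": 0, "gripper": 1},
  {"dx": 56, "dy": 3, "dz": 34, "rx": 0, "ry": 0.41, "rz": 0, "gripper": 1},
])

```text
t: 3.48
eef_pos: [0.4533, -0.087, 0.1369]
ee_rot: [3.127, 0.091, 3.096]
force: [10.7, -0.1, -5.6]
width: 0.0002
gripper_force: 5.3
```

```bash
python3 plan.py -124,-5,134,5,0,0;python3 - <<'E'
from station import arm
import cv2
f=arm.grab_frame("side");cv2.imwrite("pics/s2.png",cv2.resize(f["frame"][130:310,210:450,::-1],(800,600)))
E
```

```text
t 3.4833 grasp hinge-frame mm [-122.339   -4.529  133.913] force [10.742 -0.07  -5.636] w 0.00020909061093676463 q [ 0.25   0.064 -0.669  0.018 -0.746 -1.878]
-124,-5,134,5,0,0 d [ 1.6 -0.4 -0.2] r [0.015 0.004 0.008] world [ 0.452 -0.087  0.137]
```

View pics/s2.png

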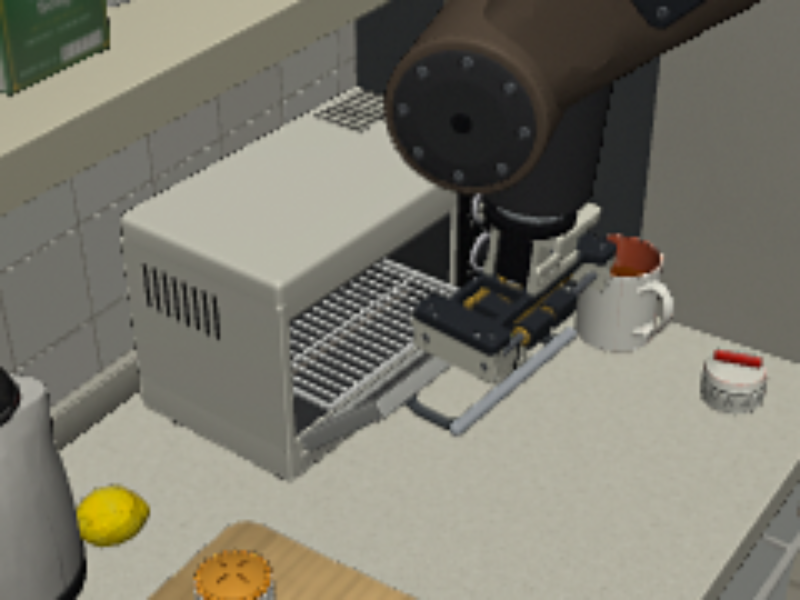

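The door is about 1 rad open, with the fingers between the bar (460,425) and the door edge. I lift clear so that it sinks to its stop.

Call:
jog_arm([
  {"dx": -3, "dy": 0, "dz": -8, "rx": 0, "ry": 0, "rz": 0, "gripper": 1},
  {"dx": -4, "dy": 0, "dz": -20, "rx": 0, "ry": 0, "rz": 0, "gripper": 1},
  {"dx": -4, "dy": 0, "dz": -35, "rx": 0, "ry": 0, "rz": 0, "gripper": 1},
  {"dx": -4, "dy": 0, "dz": -55, "rx": 0, "ry": 0, "rz": 0, "gripper": 1},
  {"dx": -4, "dy": 0, "dz": -75, "rx": 0, "ry": 0, "rz": 0, "gripper": 1},
  {"dx": -4, "dy": 0, "dz": -95, "rx": 0, "ry": 0, "rz": 0, "gripper": 0.3},
  {"dx": -4, "dy": 0, "dz": -110, "rx": 0, "ry": 0, "rz": 0, "gripper": 0},
  {"dx": -4, "dy": 0, "dz": -120, "rx": 0, "ry": 0, "rz": 0, "gripper": 0},
])

```text
t: 4.2
eef_pos: [0.4442, -0.0889, 0.2585]
ee_rot: [3.127, 0.092, 3.096]
force: [0.9, -0.1, 0.6]
width: 0.0145
gripper_force: 0.0
```

```bash
python3 - <<'E'
import numpy as np
a=-.054;ex=np.array([np.cos(a),np.sin(a)]);ey=np.array([-np.sin(a),np.cos(a)])
p=np.array([.5275,.198])-[.576,-.089];print(p@ex*1e3,p@ey*1e3)
from station import arm
from h import *
f=arm.grab_frame("top");W=cloud(f);A=W[225:300,290:410].reshape(-1,3)
m=(A[:,2]>.05)&(A[:,2]<.09)&(A[:,0]<.45)&(A[:,0]>.38)&(abs(A[:,1]+.09)<.07);print(m.sum(),np.median(A[m],0) if m.any() else 0)
E
python3 plan.py -64,284,200,30,0,0 -64,284,54,30,0,0
```

```text
-63.9197732516823 283.9639283209287
0 0
t 4.25 grasp hinge-frame mm [-130.621   -6.979  256.74 ] force [ 0.482 -0.88   1.381] w 0.01917254914755248 q [ 0.251 -0.083 -0.498  0.016 -1.062 -1.874]
-64,284,200,30,0,0 d [-62.1 289.5  67.4] r [ 0.017 -0.43   0.005] world [0.526 0.198 0.203]
-64,284,54,30,0,0 d [-48.4 287.4 212.8] r [ 0.017 -0.43   0.005] world [0.526 0.198 0.057]
```

Call:
jog_arm([
  {"dx": -8, "dy": 36, "dz": 0, "rx": 0, "ry": -0.06, "rz": 0, "gripper": 0},
  {"dx": -16, "dy": 72, "dz": 5, "rx": 0, "ry": -0.13, "rz": 0, "gripper": 0},
  {"dx": -24, "dy": 108, "dz": 15, "rx": 0, "ry": -0.2, "rz": 0, "gripper": 0},
  {"dx": -32, "dy": 145, "dz": 25, "rx": 0, "ry": -0.27, "rz": 0, "gripper": 0},
  {"dx": -40, "dy": 182, "dz": 35, "rx": 0.01, "ry": -0.34, "rz": 0, "gripper": 0},
  {"dx": -48, "dy": 218, "dz": 45, "rx": 0.017, "ry": -0.4, "rz": 0.005, "gripper": 0},
  {"dx": -55, "dy": 254, "dz": 57, "rx": 0.017, "ry": -0.43, "rz": 0.005, "gripper": 0},
  {"dx": -62, "dy": 289, "dz": 67, "rx": 0.017, "ry": -0.43, "rz": 0.005, "gripper": 0},
])

```text
t: 4.92
eef_pos: [0.5233, 0.153, 0.2245]
ee_rot: [-3.13, 0.487, 3.126]
force: [0.7, -2.3, 0.3]
width: 0.0721
gripper_force: 0.0
```

```bash
python3 plan.py -64,284,54,30,0,0;python3 - <<'E'
from station import arm
import cv2
from h import *
f=arm.grab_frame("top");W=cloud(f);A=W[225:300,290:410].reshape(-1,3)
m=(A[:,2]>.04)&(A[:,2]<.11)&(A[:,0]<.45)&(A[:,0]>.38);print(m.sum(),np.median(A[m],0) if m.any() else 0,A[m].min(0),A[m].max(0))
B=W[170:245,290:450].reshape(-1,3)
m=(B[:,2]>.102)&(B[:,2]<.118)&(B[:,0]>.49);print("rack",m.sum(),np.percentile(B[m],[1,50,99],axis=0))
cv2.imwrite("pics/t2.png",cv2.resize(f["frame"][150:330,130:470,::-1],(800,424)))
E
```

```text
t 4.9167 grasp hinge-frame mm [-64.26  238.847 221.895] force [ 0.68  -2.294  0.326] w 0.07213695818382576 q [ 0.774 -0.067 -0.921  0.788 -0.501 -3.024]
-64,284,54,30,0,0 d [ 76.9  46.9 148.8] r [ 0.007 -0.036  0.034] world [0.526 0.198 0.057]
483 [ 0.42424337 -0.07881773  0.06952453] [ 0.41241969 -0.16389574  0.06238868] [0.44939676 0.01393559 0.08136989]
rack 1188 [[ 0.52856864 -0.24724157  0.10305362]
 [ 0.57503019 -0.08409309  0.11054306]
 [ 0.61298272  0.02419639  0.11667817]]
```

View pics/t2.png

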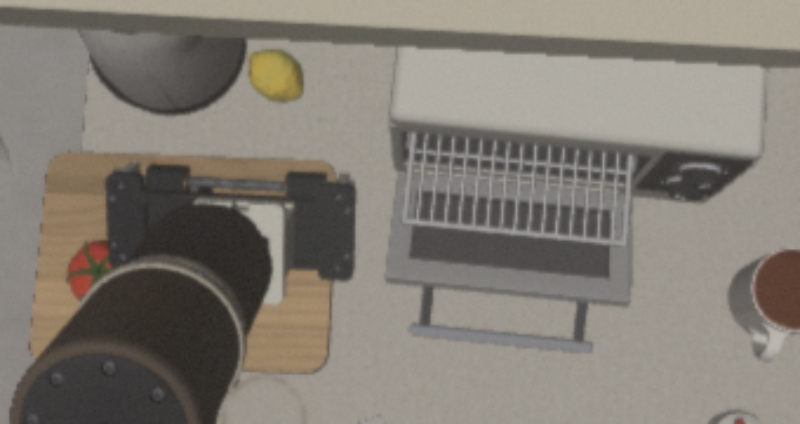

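The top view shows the door fully down (bar at crop row 340) and the rack drawn out. Joint 6 is close to its limit, so I turn the tool 20 degrees towards the radial direction for the pie.

```bash
python3 plan.py -64,284,170,25,20,0
```

```text
t 4.9667 grasp hinge-frame mm [-60.088 244.458 224.057] force [5.418 9.139 4.447] w 0.07648021531706746 q [ 0.778 -0.059 -0.905  0.778 -0.505 -3.028]
-64,284,170,25,20,0 d [27.7 39.3 46.4] r [-0.147  0.05  -0.291] world [0.526 0.198 0.173]
```

Call:
jog_arm([
  {"dx": 3, "dy": 2, "dz": 0, "rx": -0.03, "ry": 0.01, "rz": -0.07, "gripper": 0},
  {"dx": 6, "dy": 6, "dz": 4, "rx": -0.07, "ry": 0.02, "rz": -0.14, "gripper": 0},
  {"dx": 10, "dy": 14, "dz": 10, "rx": -0.11, "ry": 0.04, "rz": -0.22, "gripper": 0},
  {"dx": 15, "dy": 24, "dz": 20, "rx": -0.147, "ry": 0.05, "rz": -0.291, "gripper": 0},
  {"dx": 22, "dy": 34, "dz": 32, "rx": -0.147, "ry": 0.05, "rz": -0.291, "gripper": 0},
  {"dx": 28, "dy": 39, "dz": 46, "rx": -0.147, "ry": 0.05, "rz": -0.291, "gripper": 0},
  {"dx": 28, "dy": 39, "dz": 46, "rx": -0.147, "ry": 0.05, "rz": -0.291, "gripper": 0},
  {"dx": 28, "dy": 39, "dz": 46, "rx": -0.147, "ry": 0.05, "rz": -0.291, "gripper": 0},
])

```text
t: 5.63
eef_pos: [0.5242, 0.1914, 0.1725]
ee_rot: [3.139, 0.435, -2.858]
force: [0.0, -0.5, 0.3]
width: 0.0877
gripper_force: 0.0
```

```bash
python3 plan.py -64,284,170,25,20,0 -64,284,58,25,20,0
```

```text
t 5.6333 grasp hinge-frame mm [-65.694 277.586 169.737] force [ 0.047 -0.546  0.334] w 0.08769491504130626 q [ 0.742  0.018 -0.929  0.691 -0.293 -2.661]
-64,284,170,25,20,0 d [-3.5  5.5  1.3] r [-0.002 -0.002 -0.01 ] world [0.526 0.198 0.173]
-64,284,58,25,20,0 d [ 43.7   5.2 102.9] r [-0.002 -0.002 -0.01 ] world [0.526 0.198 0.061]
```

Call:
jog_arm([
  {"dx": -2, "dy": 5, "dz": 3, "rx": 0, "ry": 0, "rz": -0.01, "gripper": 0},
  {"dx": 2, "dy": 5, "dz": 14, "rx": 0, "ry": 0, "rz": -0.01, "gripper": 0},
  {"dx": 10, "dy": 5, "dz": 30, "rx": 0, "ry": 0, "rz": -0.01, "gripper": 0},
  {"dx": 18, "dy": 5, "dz": 48, "rx": 0, "ry": 0, "rz": -0.01, "gripper": 0},
  {"dx": 27, "dy": 5, "dz": 66, "rx": 0, "ry": 0, "rz": -0.01, "gripper": 0},
  {"dx": 35, "dy": 5, "dz": 84, "rx": 0, "ry": 0, "rz": -0.01, "gripper": 0},
  {"dx": 40, "dy": 5, "dz": 95, "rx": 0, "ry": 0, "rz": -0.01, "gripper": 0},
  {"dx": 44, "dy": 5, "dz": 103, "rx": 0, "ry": 0, "rz": -0.01, "gripper": 0},
])

```text
t: 6.3
eef_pos: [0.5417, 0.2023, 0.1016]
ee_rot: [3.137, 0.374, -2.848]
force: [-0.7, 0.4, 0.3]
width: 0.0879
gripper_force: 0.0
```

```bash
python3 plan.py -64,284,58,25,20,0;python3 - <<'E'
from station import arm
import cv2
f=arm.grab_frame("side");cv2.imwrite("pics/s3.png",cv2.resize(f["frame"][230:390,190:390,::-1],(750,600)))
E
```

```text
t 6.3 grasp hinge-frame mm [-48.969 289.368  98.768] force [-0.715  0.43   0.285] w 0.08792930372949573 q [ 0.501  0.165 -1.015  1.266 -0.074 -3.029]
-64,284,58,25,20,0 d [29.9 -0.1 32.1] r [ 0.004 -0.062 -0.001] world [0.526 0.198 0.061]
```

View pics/s3.png

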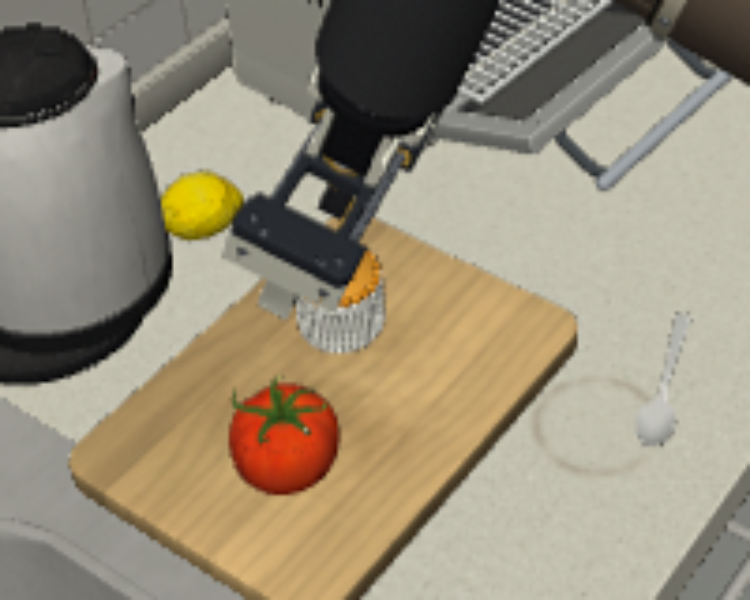

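The picture shows the fingers beside the pie, with the tomato and lemon untouched. Joint 3 has hit its limit, so this lean is out of reach here. The logged states show a lateral arm offset of about 0.19 m. I fit simple kinematics to them to choose a lean and yaw I can reach.

```bash
cat > kin.py <<'E'
import numpy as np
from scipy.spatial.transform import Rotation as Ro
from scipy.optimize import least_squares
D=[([-.942,.3594,.011,0,-1.2241,-.288],[.2254,-.6357,.2476],[3.140,0,-2.801]),
([-.55,-.128,-.455,-.338,-.798,-.897],[.3757,-.3435,.2784],[3.141,.527,3.083]),
([.324,-.214,-.823,.395,-.5,-2.249],[.5139,-.0837,.274],[-3.14,.525,3.091]),
([.246,-.09,-.902,.534,-.297,-2.346],[.543,-.0887,.2201],[-3.139,.521,3.089]),
([.258,-.163,-1.015,.521,-.267,-2.35],[.484,-.0928,.1942],[3.125,.502,3.089]),
([.25,.064,-.669,.018,-.746,-1.878],[.4533,-.087,.1369],[3.127,.091,3.096]),
([.774,-.067,-.921,.788,-.501,-3.024],[.5233,.153,.2245],[-3.13,.487,3.126]),
([.742,.018,-.929,.691,-.293,-2.661],[.5242,.1914,.1725],[3.139,.435,-2.858]),
([.501,.165,-1.015,1.266,-.074,-3.029],[.5417,.2023,.1016],[3.137,.374,-2.848])]
rx=lambda a:Ro.from_euler('x',a);ry=lambda a:Ro.from_euler('y',a);rz=lambda a:Ro.from_euler('z',a)
S=(1,1) 
def fk(q,k,s=S):
    a0,z0,L1,c,h,off,lt,b6=k
    R=rz(q[0]);p=R.apply([a0,off,z0]);R=R*ry(q[1]);p=p+R.apply([0,0,L1]);R=R*ry(-q[2]);p=p+R.apply([c,0,h])
    R=R*rx(s[0]*q[3])*ry(-q[4]);p=p+R.apply([lt,0,0]);R=R*rx(s[1]*q[5]+b6)*ry(np.pi/2)
    return p,R
def fit(s):
    f=lambda k:np.concatenate([np.r_[(fk(q,k,s)[0]-p),.3*(Ro.from_euler('xyz',e).inv()*fk(q,k,s)[1]).as_rotvec()] for q,p,e in D])
    return min((least_squares(f,[.05,.4,.45,.5,.05,-.19,.3,b]) for b in(0,1.57,3.14,-1.57)),key=lambda r:r.cost)
r,s=min(((fit(s),s) for s in((1,1),(1,-1),(-1,1),(-1,-1))),key=lambda t:t[0].cost)
K=r.x
if __name__=="__main__":
    print(s,K.round(4),r.cost,abs(r.fun).max())
    lo=np.array([-3.07,-1.43,-1.02,-3.03,-3.05,-3.03]);hi=np.array([3.07,2.12,1.25,1.67,0,3.03])
    a=-.054
    def ik(p,L,yaw,m=0):
        ex=rz(a).apply([1,0,0]);ey=rz(a).apply([0,1,0]);Z=np.array([0,0,1.]);L=np.radians(L);zz=np.sin(L)*ex-np.cos(L)*Z
        y=ey if m==0 else m*(np.cos(L)*ex+np.sin(L)*Z);R=Ro.from_euler('z',yaw,degrees=True)*Ro.from_matrix(np.stack([np.cross(y,zz),y,zz],1))
        H=np.array([.576,-.089,0]);P=H+(p[0]*ex+p[1]*ey)/1e3+p[2]/1e3*Z-.003*R.apply([0,0,1])
        g=lambda q:np.r_[fk(q,K,s)[0]-P,.3*(R.inv()*fk(q,K,s)[1]).as_rotvec()]
        return min((least_squares(g,q0,bounds=(lo,hi)) for q0 in([.5,.1,-.6,0,-.7,-1.6],[.3,.1,-.6,0,-.7,-.3],[.3,.1,-.6,0,-.7,1.5],[.3,.1,-.6,0,-.7,2.7])),key=lambda r:r.cost)
    for n,p,y,m,Ls in(("pie",(-64,284,58),43,0,(0,5,10,15,20,25)),("place",(-23,40,146),0,0,(10,15,20,25,30)),("place",(-23,40,146),15,0,(10,15,20,25)),("bar",(-155,-40,73),0,1,(0,5,10,15,20)),("bar",(-155,-40,73),0,-1,(0,10)),("barup",(-120,-40,175),0,1,(0,10,20,30))):
        for L in Ls:
            q=ik(p,L,y,m);print(n,y,m,L,round(1e3*np.sqrt(2*q.cost),1),q.x.round(2))
E
python3 kin.py
```

```text
(-1, -1) [ 0.2019  0.0289  0.5848  0.2122  0.0656 -0.1588  0.3384 -1.5706] 0.011761967729883038 0.09299518415545613
pie 43 0 0 0.0 [ 0.64  0.36 -0.87 -0.   -0.35 -1.52]
pie 43 0 5 0.0 [ 0.64  0.32 -0.96 -0.02 -0.2  -1.49]
pie 43 0 10 6.3 [ 0.63  0.3  -1.02 -0.15 -0.09 -1.36]
pie 43 0 15 22.6 [ 0.62  0.28 -1.02 -0.47 -0.07 -1.02]
pie 43 0 20 39.1 [ 0.6   0.26 -1.02 -1.01 -0.06 -0.47]
pie 43 0 25 55.8 [ 0.59  0.24 -1.02 -1.54 -0.07  0.08]
place 0 0 10 0.0 [ 0.23  0.15 -0.75  0.1  -0.51 -1.94]
place 0 0 15 0.0 [ 0.25  0.11 -0.84  0.21 -0.38 -2.07]
place 0 0 20 0.0 [ 0.27  0.07 -0.94  0.46 -0.25 -2.33]
place 0 0 25 4.7 [ 0.29  0.04 -1.02  0.92 -0.18 -2.81]
place 0 0 30 21.9 [ 0.3   0.01 -1.02  1.08 -0.18 -2.96]
place 15 0 10 0.0 [ 0.2   0.15 -0.74 -0.   -0.5  -1.56]
place 15 0 15 0.0 [ 0.2   0.11 -0.83 -0.   -0.36 -1.56]
place 15 0 20 0.0 [ 0.2   0.08 -0.93 -0.01 -0.21 -1.55]
place 15 0 25 2.0 [ 0.2   0.05 -1.02 -0.07 -0.06 -1.5 ]
bar 0 1 0 28.2 [ 0.08  0.16 -1.02 -0.02 -0.44  3.03]
bar 0 1 5 40.7 [ 0.07  0.11 -1.02 -0.02 -0.41  3.03]
bar 0 1 10 53.6 [ 0.07  0.07 -1.02 -0.01 -0.39  3.03]
bar 0 1 15 66.8 [ 0.07  0.02 -1.02 -0.   -0.38  3.02]
bar 0 1 20 80.3 [ 0.07 -0.02 -1.02  0.01 -0.36  3.01]
bar 0 -1 0 28.1 [ 0.07  0.16 -1.02 -0.04 -0.43 -0.09]
bar 0 -1 10 53.6 [ 0.07  0.07 -1.02 -0.02 -0.39 -0.11]
barup 0 1 0 0.0 [ 0.08  0.07 -0.68  0.   -0.82  3.01]
barup 0 1 10 0.0 [ 0.1  -0.03 -0.81  0.05 -0.62  2.95]
barup 0 1 20 0.0 [ 0.13 -0.13 -0.96  0.16 -0.4   2.82]
barup 0 1 30 19.0 [ 0.15 -0.2  -1.02  0.32 -0.29  2.65]
```

```bash
python3 - <<'E'
import re
s=open("kin.py").read()
s=s.replace("a0,z0,L1,c,h,off,lt,b6=k","a0,z0,L1,c,h,off,lt,b6,b4,y4,z4,y5,z5=k")
s=s.replace("R=R*rx(s[0]*q[3])*ry(-q[4]);p=p+R.apply([lt,0,0])","R=R*rx(s[0]*q[3]+b4);p=p+R.apply([.2,y4,z4]);R=R*ry(-q[4]);p=p+R.apply([lt,y5,z5])")
s=s.replace("*ry(np.pi/2)\n","*ry(np.pi/2)\n")
s=s.replace(".3,b]) for b in(0,1.57,3.14,-1.57))",".3,b,0,0,0,0,0]) for b in(0,1.57,3.14,-1.57))")
s=s.replace("abs(r.fun).max())","(1e3*r.fun.reshape(-1,6)).round(0).tolist())")
open("kin.py","w").write(s)
E
python3 kin.py
```

```text
(-1, -1) [-3.00000e-04  1.99000e-01  6.01700e-01  2.64000e-01 -2.00000e-04
  3.00000e-04  3.56100e-01 -1.57060e+00  1.00000e-04  4.65068e+01
  2.00000e-04 -4.66990e+01 -2.00000e-04] 6.01228015954045e-07 [[-0.0, -0.0, 0.0, -0.0, 0.0, -0.0], [-0.0, -0.0, 0.0, 0.0, -0.0, 0.0], [0.0, 0.0, 0.0, -0.0, -0.0, -0.0], [-0.0, 0.0, -0.0, -0.0, -0.0, -0.0], [-0.0, 0.0, 0.0, 0.0, 0.0, 0.0], [0.0, 0.0, 0.0, -0.0, -0.0, -0.0], [-0.0, -0.0, -0.0, 0.0, 0.0, 0.0], [0.0, -0.0, -0.0, 0.0, 0.0, 0.0], [0.0, 0.0, 0.0, -0.0, -0.0, -0.0]]
pie 43 0 0 0.0 [ 0.71  0.37 -0.46  0.   -0.74 -1.58]
pie 43 0 5 0.0 [ 0.71  0.33 -0.53  0.   -0.62 -1.58]
pie 43 0 10 0.0 [ 0.71  0.3  -0.6   0.   -0.5  -1.59]
pie 43 0 15 0.0 [ 0.71  0.27 -0.67  0.01 -0.37 -1.59]
pie 43 0 20 0.0 [ 0.71  0.25 -0.74  0.02 -0.23 -1.6 ]
pie 43 0 25 0.0 [ 0.71  0.24 -0.84  0.09 -0.06 -1.67]
place 0 0 10 0.0 [ 0.31  0.16 -0.56  0.1  -0.69 -2.  ]
place 0 0 15 0.0 [ 0.33  0.12 -0.67  0.19 -0.55 -2.1 ]
place 0 0 20 0.0 [ 0.33  0.08 -0.8   0.35 -0.39 -2.26]
place 0 0 25 0.0 [ 0.23  0.05 -0.99  0.82 -0.16 -2.64]
place 0 0 30 20.0 [ 0.17  0.03 -1.02  0.93 -0.1  -2.69]
place 15 0 10 0.0 [ 0.27  0.17 -0.52  0.02 -0.71 -1.65]
place 15 0 15 0.0 [ 0.28  0.13 -0.6   0.03 -0.59 -1.67]
place 15 0 20 0.0 [ 0.28  0.09 -0.67  0.06 -0.45 -1.69]
place 15 0 25 0.0 [ 0.29  0.07 -0.76  0.11 -0.31 -1.75]
bar 0 1 0 0.0 [ 0.18  0.17 -0.72  0.   -0.68  2.91]
bar 0 1 5 0.0 [ 0.19  0.12 -0.8   0.04 -0.56  2.86]
bar 0 1 10 0.0 [ 0.22  0.08 -0.9   0.11 -0.43  2.78]
bar 0 1 15 0.7 [ 0.22  0.04 -1.02  0.26 -0.27  2.62]
bar 0 1 20 15.9 [ 0.19  0.02 -1.02  0.18 -0.21  2.73]
bar 0 -1 0 0.0 [ 0.18  0.17 -0.72  0.   -0.68 -0.23]
bar 0 -1 10 0.0 [ 0.22  0.08 -0.9   0.11 -0.43 -0.37]
barup 0 1 0 0.0 [ 0.16  0.08 -0.53  0.   -0.96  2.93]
barup 0 1 10 0.0 [ 0.19 -0.02 -0.67  0.06 -0.75  2.85]
barup 0 1 20 0.0 [ 0.23 -0.12 -0.86  0.2  -0.51  2.7 ]
barup 0 1 30 11.5 [ 0.2  -0.18 -1.02  0.38 -0.26  2.55]
```

The kinematic fit is now exact. I take the pie at lean 20, yaw 43, place it at lean 20, yaw 0, and take the bar at lean 8.

```bash
python3 plan.py -64,284,130,20,43,0
```

```text
t 6.35 grasp hinge-frame mm [-49.163 289.589  98.62 ] force [-0.089 -0.701 -0.307] w 0.08747538428442217 q [ 0.501  0.166 -1.015  1.267 -0.074 -3.029]
-64,284,130,20,43,0 d [  3.1  -0.4 -35. ] r [-0.138  0.025 -0.376] world [0.527 0.197 0.133]
```

Call:
jog_arm([
  {"dx": 1, "dy": 0, "dz": -15, "rx": 0, "ry": 0, "rz": 0, "gripper": 0},
  {"dx": 2, "dy": 0, "dz": -30, "rx": -0.02, "ry": 0, "rz": -0.06, "gripper": 0},
  {"dx": 3, "dy": 0, "dz": -35, "rx": -0.05, "ry": 0.01, "rz": -0.14, "gripper": 0},
  {"dx": 3, "dy": 0, "dz": -35, "rx": -0.08, "ry": 0.015, "rz": -0.22, "gripper": 0},
  {"dx": 3, "dy": 0, "dz": -35, "rx": -0.11, "ry": 0.02, "rz": -0.3, "gripper": 0},
  {"dx": 3, "dy": 0, "dz": -35, "rx": -0.138, "ry": 0.025, "rz": -0.376, "gripper": 0},
  {"dx": 3, "dy": 0, "dz": -35, "rx": -0.138, "ry": 0.025, "rz": -0.376, "gripper": 0},
  {"dx": 3, "dy": 0, "dz": -35, "rx": -0.138, "ry": 0.025, "rz": -0.376, "gripper": 0},
])

```text
t: 7.02
eef_pos: [0.5263, 0.198, 0.1342]
ee_rot: [-3.139, 0.352, -2.464]
force: [0.9, -2.0, -0.6]
width: 0.0877
gripper_force: 0.0
```

```bash
python3 plan.py -64,284,130,20,43,0 -64,284,58,20,43,0;  python3 - <<'E'
from station import arm
from h import *
f=arm.grab_frame("side");W=cloud(f);A=W[280:335,255:305].reshape(-1,3)
m=(A[:,2]>.035)&(A[:,2]<.085)&(abs(A[:,0]-.53)<.05)&(abs(A[:,1]-.2)<.05);print(m.sum(),A[m].min(0),A[m].max(0))
E
```

```text
t 7.0167 grasp hinge-frame mm [-64.389 284.537 131.354] force [ 0.856 -1.952 -0.616] w 0.08769748190784112 q [ 0.719  0.125 -0.676  0.043 -0.418 -1.649]
-64,284,130,20,43,0 d [ 0.5 -0.7  1.2] r [-0.01   0.003 -0.018] world [0.527 0.197 0.133]
-64,284,58,20,43,0 d [25.3 -0.5 68.8] r [-0.01   0.003 -0.018] world [0.527 0.197 0.061]
401 [0.49527773 0.17047007 0.03521883] [0.55680091 0.2306701  0.07901208]
```

Call:
jog_arm([
  {"dx": 3, "dy": 0, "dz": 8, "rx": -0.01, "ry": 0, "rz": -0.02, "gripper": 0},
  {"dx": 7, "dy": 0, "dz": 19, "rx": -0.01, "ry": 0, "rz": -0.02, "gripper": 0},
  {"dx": 11, "dy": 0, "dz": 30, "rx": -0.01, "ry": 0, "rz": -0.02, "gripper": 0},
  {"dx": 15, "dy": 0, "dz": 41, "rx": -0.01, "ry": 0, "rz": -0.02, "gripper": 0},
  {"dx": 19, "dy": 0, "dz": 52, "rx": -0.01, "ry": 0, "rz": -0.02, "gripper": 0},
  {"dx": 22, "dy": 0, "dz": 61, "rx": -0.01, "ry": 0, "rz": -0.02, "gripper": 0},
  {"dx": 25, "dy": 0, "dz": 68, "rx": -0.01, "ry": 0, "rz": -0.02, "gripper": 0},
  {"dx": 25, "dy": 0, "dz": 68, "rx": -0.01, "ry": 0, "rz": -0.02, "gripper": 0.2},
], force=15)

```text
t: 7.73
eef_pos: [0.5268, 0.1953, 0.0597]
ee_rot: [-3.139, 0.348, -2.449]
force: [0.0, -0.4, 0.1]
width: 0.0846
gripper_force: 0.0
```

Call:
jog_arm([
  {"dx": 0, "dy": 0, "dz": 0, "rx": 0, "ry": 0, "rz": 0, "gripper": 0.6},
  {"dx": 0, "dy": 0, "dz": 0, "rx": 0, "ry": 0, "rz": 0, "gripper": 1},
  {"dx": 0, "dy": 0, "dz": 0, "rx": 0, "ry": 0, "rz": 0, "gripper": 1},
  {"dx": 0, "dy": 0, "dz": 0, "rx": 0, "ry": 0, "rz": 0, "gripper": 1},
  {"dx": 0, "dy": 0, "dz": 0, "rx": 0, "ry": 0, "rz": 0, "gripper": 1},
  {"dx": 0, "dy": 0, "dz": 0, "rx": 0, "ry": 0, "rz": 0, "gripper": 1},
  {"dx": 0, "dy": 0, "dz": 0, "rx": 0, "ry": 0, "rz": 0, "gripper": 1},
  {"dx": 0, "dy": 0, "dz": 0, "rx": 0, "ry": 0, "rz": 0, "gripper": 1},
], force=15)

```text
t: 8.4
eef_pos: [0.5282, 0.1959, 0.0617]
ee_rot: [-3.139, 0.352, -2.447]
force: [-4.1, 0.3, 7.0]
width: 0.0615
gripper_force: 15.0
```

```bash
python3 plan.py -64,284,190,20,43,0 -110,160,230,20,20,0
```

```text
t 8.4 grasp hinge-frame mm [-62.359 282.634  58.866] force [-4.132  0.336  6.958] w 0.06147200211551813 q [ 0.707  0.25  -0.747  0.034 -0.222 -1.616]
-64,284,190,20,43,0 d [ -44.9    1.7 -123.2] r [-0.004  0.003 -0.002] world [0.527 0.197 0.193]
-110,160,230,20,20,0 d [  52.1  -57.7 -201.2] r [0.134 0.003 0.375] world [0.474 0.076 0.233]
```

Call:
jog_arm([
  {"dx": -3, "dy": 0, "dz": -8, "rx": 0, "ry": 0, "rz": 0, "gripper": 1},
  {"dx": -8, "dy": 0, "dz": -22, "rx": 0, "ry": 0, "rz": 0, "gripper": 1},
  {"dx": -14, "dy": 0, "dz": -39, "rx": 0, "ry": 0, "rz": 0, "gripper": 1},
  {"dx": -21, "dy": 0, "dz": -57, "rx": 0, "ry": 0, "rz": 0, "gripper": 1},
  {"dx": -28, "dy": 0, "dz": -75, "rx": 0, "ry": 0, "rz": 0, "gripper": 1},
  {"dx": -34, "dy": 0, "dz": -93, "rx": 0, "ry": 0, "rz": 0, "gripper": 1},
  {"dx": -40, "dy": 1, "dz": -110, "rx": 0, "ry": 0, "rz": 0, "gripper": 1},
  {"dx": -45, "dy": 1, "dz": -123, "rx": 0, "ry": 0, "rz": 0, "gripper": 1},
], force=20)

```text
t: 9.07
eef_pos: [0.5267, 0.1963, 0.1931]
ee_rot: [-3.139, 0.35, -2.448]
force: [0.6, -0.3, -3.0]
width: 0.0618
gripper_force: 20.0
```

```bash
python3 plan.py -90,160,200,20,20,0 -90,40,200,20,0,0
```

```text
t 9.0667 grasp hinge-frame mm [-63.905 282.922 190.254] force [ 0.618 -0.304 -2.976] w 0.061843495719392086 q [ 0.711  0.049 -0.585  0.016 -0.587 -1.6  ]
-90,160,200,20,20,0 d [ 93.1 -72.1 -44.2] r [0.134 0.002 0.375] world [0.494 0.075 0.203]
-90,40,200,20,0,0 d [ 169.5 -159.9  -71.9] r [0.254 0.002 0.703] world [ 0.487 -0.044  0.203]
```

Call:
jog_arm([
  {"dx": 8, "dy": -6, "dz": -4, "rx": 0.01, "ry": 0, "rz": 0.03, "gripper": 1},
  {"dx": 20, "dy": -15, "dz": -10, "rx": 0.029, "ry": 0, "rz": 0.08, "gripper": 1},
  {"dx": 34, "dy": -26, "dz": -16, "rx": 0.049, "ry": 0, "rz": 0.136, "gripper": 1},
  {"dx": 48, "dy": -37, "dz": -23, "rx": 0.069, "ry": 0, "rz": 0.192, "gripper": 1},
  {"dx": 62, "dy": -48, "dz": -30, "rx": 0.089, "ry": 0, "rz": 0.25, "gripper": 1},
  {"dx": 76, "dy": -59, "dz": -36, "rx": 0.11, "ry": 0, "rz": 0.306, "gripper": 1},
  {"dx": 93, "dy": -72, "dz": -44, "rx": 0.134, "ry": 0, "rz": 0.375, "gripper": 1},
  {"dx": 107, "dy": -88, "dz": -49, "rx": 0.155, "ry": 0, "rz": 0.433, "gripper": 1},
])

```text
t: 9.73
eef_pos: [0.4915, 0.0525, 0.2011]
ee_rot: [3.141, 0.35, -2.912]
force: [0.5, 0.5, -3.3]
width: 0.0615
gripper_force: 20.0
```

```bash
python3 plan.py  -90,40,200,20,0,0
```

```text
t 9.7333 grasp hinge-frame mm [-91.004 137.011 198.253] force [ 0.497  0.464 -3.335] w 0.061527123799586074 q [ 0.59  -0.103 -0.793  0.227 -0.563 -2.104]
-90,40,200,20,0,0 d [ 23.9 -93.1 -10.6] r [0.097 0.001 0.266] world [ 0.487 -0.044  0.203]
```

Call:
jog_arm([
  {"dx": 3, "dy": -12, "dz": -1, "rx": 0.012, "ry": 0, "rz": 0.033, "gripper": 1},
  {"dx": 7, "dy": -28, "dz": -3, "rx": 0.029, "ry": 0, "rz": 0.08, "gripper": 1},
  {"dx": 11, "dy": -44, "dz": -5, "rx": 0.046, "ry": 0, "rz": 0.126, "gripper": 1},
  {"dx": 15, "dy": -60, "dz": -7, "rx": 0.063, "ry": 0, "rz": 0.172, "gripper": 1},
  {"dx": 20, "dy": -77, "dz": -9, "rx": 0.08, "ry": 0, "rz": 0.219, "gripper": 1},
  {"dx": 24, "dy": -93, "dz": -10, "rx": 0.097, "ry": 0, "rz": 0.266, "gripper": 1},
  {"dx": 24, "dy": -93, "dz": -10, "rx": 0.097, "ry": 0, "rz": 0.266, "gripper": 1},
  {"dx": 24, "dy": -93, "dz": -10, "rx": 0.097, "ry": 0, "rz": 0.266, "gripper": 1},
])

```text
t: 10.4
eef_pos: [0.489, -0.0431, 0.2022]
ee_rot: [3.141, 0.35, 3.091]
force: [0.7, 0.9, -2.5]
width: 0.0614
gripper_force: 20.0
```

```bash
python3 plan.py  -24,40,165,20,0,0 -24,40,150,20,0,0; python3 - <<'E'
from station import arm
from h import *
import cv2
f=arm.grab_frame("top");cv2.imwrite("pics/t3.png",cv2.resize(f["frame"][160:280,270:430,::-1],(800,600)))
f=arm.grab_frame("side");cv2.imwrite("pics/s4.png",cv2.resize(f["frame"][150:300,240:440,::-1],(800,600)))
E
```

```text
t 10.4 grasp hinge-frame mm [-88.302  41.168 199.365] force [ 0.675  0.898 -2.547] w 0.06140711610885115 q [ 0.42  -0.113 -0.823  0.293 -0.566 -2.266]
-24,40,165,20,0,0 d [-48.6  -1.4  54.3] r [0.002 0.001 0.003] world [ 0.553 -0.048  0.168]
-24,40,150,20,0,0 d [-43.5  -1.4  68.4] r [0.002 0.001 0.003] world [ 0.553 -0.048  0.153]
```

View pics/s4.png

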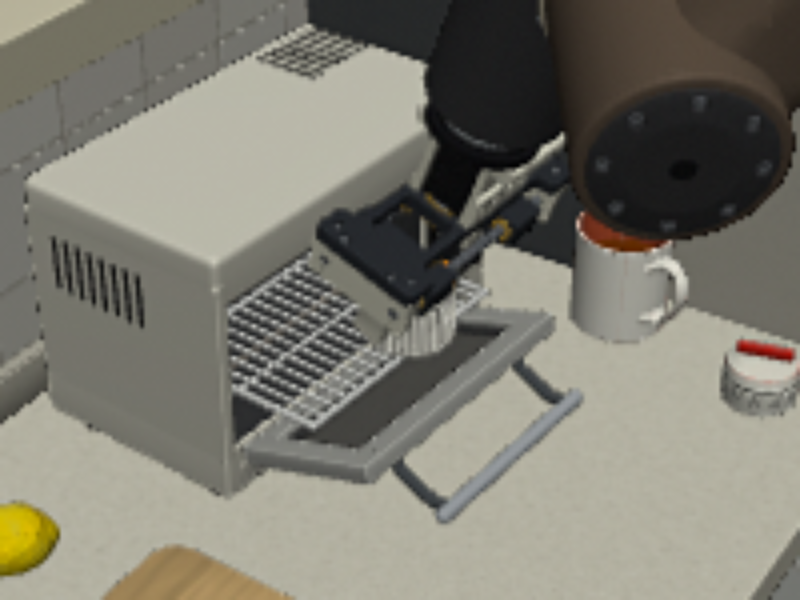

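The side view shows the pie held level above the rack, with the rack's front edge from (308,422) to (490,288) in the crop. I cast those points onto z = 0.11.

```bash
python3 - <<'E'
from h import *
f=pickle.load(open("side.pkl","rb"));T=np.linalg.inv(f["view"])
a=-.054;ex=np.array([np.cos(a),np.sin(a)]);ey=np.array([-np.sin(a),np.cos(a)])
def cast(c,u,v,z):
    d=T[:3,:3]@[(u-f["cx"])/f["fx"],(v-f["cy"])/f["fy"],1];k=(z-T[2,3])/d[2];p=T[:3,3]+k*d;q=p[:2]-[.576,-.089];return p.round(3),(q@ex*1e3).round(1),(q@ey*1e3).round(1)
print("rackL",cast(0,240+308/4,150+422/4,.11));print("rackR",cast(0,240+490/4,150+288/4,.11))
print("pie bottom near",cast(0,240+425/4,150+357/4,.163))
E
```

```text
rackL (array([0.529, 0.026, 0.11 ]), np.float64(-53.0), np.float64(112.4))
rackR (array([ 0.508, -0.189,  0.11 ]), np.float64(-62.4), np.float64(-103.3))
pie bottom near (array([ 0.464, -0.021,  0.163]), np.float64(-115.4), np.float64(61.5))
```

Call:
jog_arm([
  {"dx": -5, "dy": 0, "dz": 2, "rx": 0, "ry": 0, "rz": 0, "gripper": 1},
  {"dx": -12, "dy": 0, "dz": 6, "rx": 0, "ry": 0, "rz": 0, "gripper": 1},
  {"dx": -21, "dy": -1, "dz": 12, "rx": 0, "ry": 0, "rz": 0, "gripper": 1},
  {"dx": -30, "dy": -1, "dz": 20, "rx": 0, "ry": 0, "rz": 0, "gripper": 1},
  {"dx": -37, "dy": -1, "dz": 30, "rx": 0, "ry": 0, "rz": 0, "gripper": 1},
  {"dx": -43, "dy": -1, "dz": 40, "rx": 0, "ry": 0, "rz": 0, "gripper": 1},
  {"dx": -47, "dy": -1, "dz": 49, "rx": 0, "ry": 0, "rz": 0, "gripper": 1},
  {"dx": -48, "dy": -1, "dz": 54, "rx": 0, "ry": 0, "rz": 0, "gripper": 1},
])

```text
t: 11.17
eef_pos: [0.554, -0.0466, 0.1669]
ee_rot: [3.141, 0.349, 3.092]
force: [0.3, 0.3, -3.0]
width: 0.0619
gripper_force: 20.0
```

```bash
python3 plan.py  -24,40,148,20,0,0
```

```text
t 11.1667 grasp hinge-frame mm [-23.219  41.18  164.128] force [ 0.282  0.259 -2.986] w 0.061863738372268946 q [ 0.341  0.056 -0.759  0.305 -0.449 -2.217]
-24,40,148,20,0,0 d [ 6.3 -1.2 14.9] r [0.002 0.    0.004] world [ 0.553 -0.048  0.151]
```

Call:
jog_arm([
  {"dx": -1, "dy": 0, "dz": 3, "rx": 0, "ry": 0, "rz": 0, "gripper": 1},
  {"dx": 0, "dy": 0, "dz": 6, "rx": 0, "ry": 0, "rz": 0, "gripper": 1},
  {"dx": 1, "dy": 0, "dz": 9, "rx": 0, "ry": 0, "rz": 0, "gripper": 1},
  {"dx": 2, "dy": 0, "dz": 12, "rx": 0, "ry": 0, "rz": 0, "gripper": 1},
  {"dx": 3, "dy": 0, "dz": 14, "rx": 0, "ry": 0, "rz": 0, "gripper": 1},
  {"dx": 4, "dy": 0, "dz": 16, "rx": 0, "ry": 0, "rz": 0, "gripper": 1},
  {"dx": 4, "dy": 0, "dz": 16.5, "rx": 0, "ry": 0, "rz": 0, "gripper": 1},
  {"dx": 4, "dy": 0, "dz": 16.5, "rx": 0, "ry": 0, "rz": 0, "gripper": 1},
])

```text
t: 11.83
eef_pos: [0.5545, -0.0468, 0.1514]
ee_rot: [3.141, 0.351, 3.092]
force: [-0.7, -0.2, -1.9]
width: 0.0615
gripper_force: 20.0
```

```bash
python3 plan.py  -22,40,147,20,0,0
```

```text
t 11.8333 grasp hinge-frame mm [-22.708  41.034 148.614] force [-0.713 -0.176 -1.889] w 0.061519111234966194 q [ 0.335  0.078 -0.791  0.34  -0.395 -2.25 ]
-22,40,147,20,0,0 d [-0.1 -1.   1.8] r [0.002 0.002 0.004] world [ 0.555 -0.048  0.15 ]
```

Call:
jog_arm([
  {"dx": 0.5, "dy": 0, "dz": 1, "rx": 0, "ry": 0, "rz": 0, "gripper": 1},
  {"dx": 0.5, "dy": 0, "dz": 2, "rx": 0, "ry": 0, "rz": 0, "gripper": 1},
  {"dx": 0.5, "dy": 0, "dz": 2, "rx": 0, "ry": 0, "rz": 0, "gripper": 0.2},
  {"dx": 0.5, "dy": 0, "dz": 2, "rx": 0, "ry": 0, "rz": 0, "gripper": 0.1},
  {"dx": 0.5, "dy": 0, "dz": 2, "rx": 0, "ry": 0, "rz": 0, "gripper": 0},
  {"dx": 0.5, "dy": 0, "dz": 2, "rx": 0, "ry": 0, "rz": 0, "gripper": 0},
  {"dx": 0.5, "dy": 0, "dz": 2, "rx": 0, "ry": 0, "rz": 0, "gripper": 0},
  {"dx": 0.5, "dy": 0, "dz": 2, "rx": 0, "ry": 0, "rz": 0, "gripper": 0},
])

```text
t: 12.5
eef_pos: [0.555, -0.0467, 0.1494]
ee_rot: [3.141, 0.351, 3.092]
force: [0.0, 1.2, -0.2]
width: 0.0872
gripper_force: 0.0
```

Call:
jog_arm([
  {"dx": 0, "dy": 0, "dz": 0, "rx": 0, "ry": 0, "rz": 0, "gripper": 0},
  {"dx": 0, "dy": 0, "dz": -6, "rx": 0, "ry": 0, "rz": 0, "gripper": 0},
  {"dx": 0, "dy": 0, "dz": -14, "rx": 0, "ry": 0, "rz": 0, "gripper": 0},
  {"dx": 0, "dy": 0, "dz": -24, "rx": 0, "ry": 0, "rz": 0, "gripper": 0},
  {"dx": 0, "dy": 0, "dz": -36, "rx": 0, "ry": 0, "rz": 0, "gripper": 0},
  {"dx": 5, "dy": 0, "dz": -50, "rx": 0, "ry": 0, "rz": 0, "gripper": 0},
  {"dx": 20, "dy": -15, "dz": -60, "rx": 0, "ry": 0, "rz": 0, "gripper": 0},
  {"dx": 40, "dy": -40, "dz": -68, "rx": 0, "ry": 0, "rz": 0, "gripper": 0},
])

```text
t: 13.17
eef_pos: [0.493, -0.0825, 0.2016]
ee_rot: [3.14, 0.354, 3.094]
force: [0.7, -1.8, 0.2]
width: 0.088
gripper_force: 0.0
```

```bash
python3 plan.py -155,-45,170,8,0,-1 -155,-45,73,8,0,-1; python3 - <<'E'
from station import arm
from h import *
f=arm.grab_frame("side");pickle.dump(f,open("side5.pkl","wb"));W=cloud(f);A=W[190:270,300:380].reshape(-1,3)
m=(A[:,2]>.122)&(A[:,2]<.17)&(A[:,0]>.49)&(A[:,0]<.6)&(abs(A[:,1]+.045)<.055);print(m.sum(),A[m].min(0),A[m].max(0))
cv2.imwrite("pics/s5.png",cv2.resize(f["frame"][150:300,240:440,::-1],(800,600)))
E
```

```text
t 13.1667 grasp hinge-frame mm [-82.219   2.008 198.82 ] force [ 0.714 -1.791  0.242] w 0.08803496025874143 q [ 0.311 -0.094 -0.786  0.229 -0.558 -2.104]
-155,-45,170,8,0,-1 d [ 77.9 -46.5   1.7] r [-0.165  0.17  -1.558] world [ 0.418 -0.126  0.173]
-155,-45,73,8,0,-1 d [111.5 -46.7  92.7] r [-0.165  0.17  -1.558] world [ 0.418 -0.126  0.076]
409 [ 0.52314993 -0.07461171  0.12215067] [ 0.58480139 -0.0124507   0.16780223]
```

View pics/s5.png

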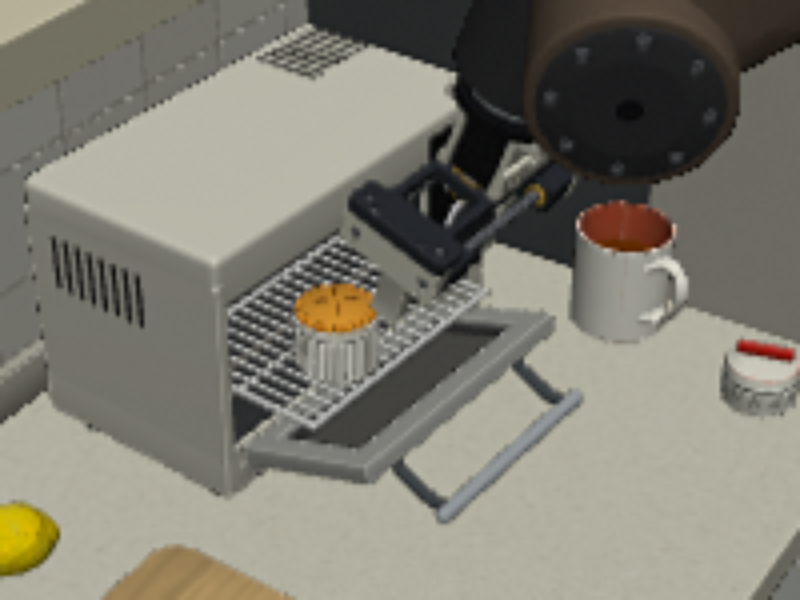

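The picture shows the pie upright on the rack at (337,335), with its near edge just inside the rack's front edge. The bar runs from (443,515) to (577,397). Next I grip the bar from above with the tool turned a quarter turn.

Call:
jog_arm([
  {"dx": 15, "dy": -5, "dz": -4, "rx": -0.01, "ry": 0.01, "rz": -0.1, "gripper": 0.4},
  {"dx": 30, "dy": -10, "dz": -4, "rx": -0.02, "ry": 0.02, "rz": -0.2, "gripper": 0.7},
  {"dx": 45, "dy": -18, "dz": -4, "rx": -0.03, "ry": 0.035, "rz": -0.31, "gripper": 0.73},
  {"dx": 60, "dy": -26, "dz": -4, "rx": -0.045, "ry": 0.045, "rz": -0.43, "gripper": 0.73},
  {"dx": 70, "dy": -34, "dz": -3, "rx": -0.06, "ry": 0.06, "rz": -0.55, "gripper": 0.73},
  {"dx": 75, "dy": -40, "dz": -2, "rx": -0.07, "ry": 0.07, "rz": -0.67, "gripper": 0.73},
  {"dx": 78, "dy": -46, "dz": 0, "rx": -0.084, "ry": 0.085, "rz": -0.79, "gripper": 0.73},
  {"dx": 78, "dy": -46, "dz": 2, "rx": -0.097, "ry": 0.1, "rz": -0.91, "gripper": 0.73},
])

```text
t: 13.88
eef_pos: [0.4165, -0.1263, 0.1714]
ee_rot: [-2.989, 0.168, -2.254]
force: [-0.1, -0.0, -0.4]
width: 0.0399
gripper_force: 0.0
```

```bash
python3 plan.py -155,-45,150,8,0,-1; python3 - <<'E'
from h import *
f=pickle.load(open("side5.pkl","rb"));T=np.linalg.inv(f["view"]);W=cloud(f)
a=-.054;ex=np.array([np.cos(a),np.sin(a)]);ey=np.array([-np.sin(a),np.cos(a)])
A=W[245:282,345:388].reshape(-1,3);m=(A[:,2]>.055)&(A[:,2]<.08)&(A[:,0]<.45)&(A[:,0]>.39);A=A[m]
d=A[:,:2]-[.576,-.089];c=np.polyfit(d@ey,d@ex,1);print(len(A),A.mean(0),"slope",c[0],"u at l=-45:",c[1]*1e3-45*c[0])
E
```

```text
t 13.8833 grasp hinge-frame mm [-156.566  -45.745  168.484] force [-0.123 -0.025 -0.385] w 0.03994524550405999 q [ 0.166 -0.101 -0.75   0.008 -0.695 -0.868]
-155,-45,150,8,0,-1 d [ 1.3  1.9 18.4] r [-0.066  0.069 -0.645] world [ 0.418 -0.126  0.153]
242 [ 0.42407073 -0.06909348  0.06696468] slope -0.0021992073994538323 u at l=-45: -152.6575949848144
```

```bash
python3 - <<'E'
from h import *
from station import arm
a=-.054;ex=np.array([np.cos(a),np.sin(a)]);ey=np.array([-np.sin(a),np.cos(a)])
for n,f in(("side5",pickle.load(open("side5.pkl","rb"))),("side",arm.grab_frame("side")),("top",arm.grab_frame("top"))):
    W=cloud(f).reshape(-1,3);d=W[:,:2]-[.576,-.089];u=d@ex*1e3;l=d@ey*1e3;z=W[:,2]
    r=(abs(z-.110)<.006)&(abs(u+50)<25)&(abs(l)<120)
    for lo in range(-100,100,25):
        k=r&(l>lo)&(l<lo+25)
        if k.sum()>3:print(lo,k.sum(),np.sort(u[k])[:4].round(1),end=" | ")
    p=(z>.125)&(z<.153)&(u>-70)&(u<20)&(abs(l-43)<45)
    t=(z>.157)&(z<.172)&(u>-70)&(u<12)&(abs(l-43)<45)
    for k in(p,t):
        if k.sum()>5:print(n,k.sum(),"u",np.percentile(u[k],[1,99]),"l",np.percentile(l[k],[1,99]))
E
```

```text
-100 25 [-61.2 -61.1 -59.7 -59.2] | -75 23 [-59.3 -59.1 -58.3 -58.2] | -50 31 [-59.4 -58.8 -58.5 -57.7] | -25 30 [-58.7 -58.6 -58.3 -58. ] | 0 23 [-59.4 -58.4 -57.4 -57.2] | 25 23 [-58.5 -57.9 -57.3 -56.7] | 50 43 [-57.7 -57.5 -56.7 -56.1] | 75 32 [-57.8 -57.5 -57.3 -57.2] | side5 168 u [-53.55512752  -0.3071193 ] l [29.63167669 74.63034516]
side5 185 u [-51.60322804   4.2368701 ] l [16.23478855 70.52411935]
-100 35 [-60.2 -60.2 -59.9 -58.6] | -75 25 [-61.1 -59.2 -58.6 -58.5] | -50 30 [-59.3 -58.3 -58.2 -57.6] | -25 31 [-59.  -58.  -57.8 -57.4] | 0 23 [-58.8 -58.7 -57.8 -57.6] | 25 21 [-58.7 -57.2 -57.1 -57. ] | 50 45 [-59.4 -58.  -57.5 -56.9] | 75 36 [-59.  -57.6 -57.4 -57.3] | side 167 u [-54.01814343   0.64290462] l [26.31868081 74.26494237]
side 199 u [-52.88148126   3.81425662] l [16.51550017 71.17733726]
-100 49 [-58.5 -58.3 -57.8 -56.5] | -75 60 [-58.3 -58.3 -58.1 -57.8] | -50 56 [-57.9 -57.5 -57.4 -57.3] | -25 62 [-57.8 -57.4 -57.3 -56.8] | 0 59 [-57.7 -57.3 -57.1 -56.8] | 25 33 [-57.3 -56.7 -56.5 -56.3] | 50 45 [-56.4 -56.4 -56.1 -55.7] | 75 63 [-56.2 -55.8 -55.8 -55.7] | top 43 u [-52.78901076 -26.62163412] l [15.94424049 72.00423393]
top 600 u [-51.16262235   5.12618867] l [12.80159989 69.90669472]
```

The rack's front edge is at u = -57 and the pie's centre at about -24, so the pie stands about 33 mm in. That is good enough. I finish the quarter turn above the bar.

Call:
jog_arm([
  {"dx": 0, "dy": 0, "dz": 0, "rx": -0.01, "ry": 0.01, "rz": -0.1, "gripper": 0.73},
  {"dx": 0, "dy": 0, "dz": 0, "rx": -0.02, "ry": 0.02, "rz": -0.2, "gripper": 0.73},
  {"dx": 0, "dy": 1, "dz": 3, "rx": -0.03, "ry": 0.03, "rz": -0.31, "gripper": 0.73},
  {"dx": 1, "dy": 2, "dz": 6, "rx": -0.045, "ry": 0.045, "rz": -0.43, "gripper": 0.73},
  {"dx": 1, "dy": 2, "dz": 10, "rx": -0.055, "ry": 0.055, "rz": -0.54, "gripper": 0.73},
  {"dx": 1, "dy": 2, "dz": 15, "rx": -0.066, "ry": 0.069, "rz": -0.645, "gripper": 0.73},
  {"dx": 1, "dy": 2, "dz": 18, "rx": -0.066, "ry": 0.069, "rz": -0.645, "gripper": 0.73},
  {"dx": 1, "dy": 2, "dz": 18, "rx": -0.066, "ry": 0.069, "rz": -0.645, "gripper": 0.73},
])

```text
t: 14.65
eef_pos: [0.4189, -0.1245, 0.1524]
ee_rot: [-3.003, 0.002, -1.636]
force: [-1.1, -0.2, 0.3]
width: 0.0236
gripper_force: 0.0
```

```bash
python3 plan.py -154,-45,76,8,0,-1
```

```text
t 14.65 grasp hinge-frame mm [-154.58   -43.947  149.477] force [-1.095 -0.158  0.306] w 0.02362847782973834 q [ 0.196 -0.031 -0.742  0.051 -0.726 -0.296]
-154,-45,76,8,0,-1 d [ 1.2  9.6 72.8] r [ 0.001  0.    -0.011] world [ 0.419 -0.126  0.079]
```

Call:
jog_arm([
  {"dx": 1, "dy": 2, "dz": 10, "rx": 0, "ry": 0, "rz": -0.01, "gripper": 0.73},
  {"dx": 1, "dy": 3.5, "dz": 22, "rx": 0, "ry": 0, "rz": -0.01, "gripper": 0.73},
  {"dx": 1, "dy": 5, "dz": 35, "rx": 0, "ry": 0, "rz": -0.01, "gripper": 0.73},
  {"dx": 1, "dy": 6.5, "dz": 46, "rx": 0, "ry": 0, "rz": -0.01, "gripper": 0.73},
  {"dx": 1, "dy": 7.5, "dz": 55, "rx": 0, "ry": 0, "rz": -0.01, "gripper": 0.73},
  {"dx": 1, "dy": 8.5, "dz": 63, "rx": 0, "ry": 0, "rz": -0.01, "gripper": 0.73},
  {"dx": 1, "dy": 9, "dz": 69, "rx": 0, "ry": 0, "rz": -0.01, "gripper": 0.73},
  {"dx": 1, "dy": 9.5, "dz": 73, "rx": 0, "ry": 0, "rz": -0.01, "gripper": 0.73},
])

```text
t: 15.32
eef_pos: [0.4197, -0.1259, 0.0789]
ee_rot: [-3.002, 0.0, -1.624]
force: [-0.2, 0.5, 0.5]
width: 0.0239
gripper_force: 0.0
```

```bash
python3 plan.py -154,-45,76,8,0,-1
```

```text
t 15.3167 grasp hinge-frame mm [-153.698  -45.287   75.927] force [-0.216  0.452  0.457] w 0.023940983770896436 q [ 0.191  0.093 -0.847  0.07  -0.497 -0.304]
-154,-45,76,8,0,-1 d [-0.3  0.3 -0.1] r [0.    0.    0.001] world [ 0.419 -0.126  0.079]
```

Clean descent. I close on the bar.

Call:
jog_arm([
  {"dx": 0, "dy": 0, "dz": 0, "rx": 0, "ry": 0, "rz": 0, "gripper": 0.85},
  {"dx": 0, "dy": 0, "dz": 0, "rx": 0, "ry": 0, "rz": 0, "gripper": 1},
  {"dx": 0, "dy": 0, "dz": 0, "rx": 0, "ry": 0, "rz": 0, "gripper": 1},
  {"dx": 0, "dy": 0, "dz": 0, "rx": 0, "ry": 0, "rz": 0, "gripper": 1},
  {"dx": 0, "dy": 0, "dz": 0, "rx": 0, "ry": 0, "rz": 0, "gripper": 1},
  {"dx": 0, "dy": 0, "dz": 0, "rx": 0, "ry": 0, "rz": 0, "gripper": 1},
  {"dx": 0, "dy": 0, "dz": 0, "rx": 0, "ry": 0, "rz": 0, "gripper": 1},
  {"dx": 0, "dy": 0, "dz": 0, "rx": 0, "ry": 0, "rz": 0, "gripper": 1},
], force=20)

```text
t: 15.98
eef_pos: [0.4172, -0.1261, 0.0786]
ee_rot: [-3.007, -0.001, -1.623]
force: [-7.4, 4.1, 2.3]
width: 0.0115
gripper_force: 20.0
```

```bash
python3 - <<'E'
import numpy as np
# bar arc about hinge u=+5,z=60; R=157; shift of grasp point from theta 1.25 with lean 8 fixed: y axis tool=-(cosL,sinL), z=(sinL,-cosL)
L=np.radians(8)
b=lambda t:np.array([-157*np.sin(.297+t),157*np.cos(.297+t)])
for t in np.arange(1.25,.19,-.07):
    d=b(t)-b(1.25);print(round(t,2),d.round(1),"dy",round(-(d[0]*np.cos(L)+d[1]*np.sin(L)),1),"dz",round(d[0]*np.sin(L)-d[1]*np.cos(L),1))
E
python3 plan.py
```

```text
1.25 [0. 0.] dy -0.0 dz 0.0
1.18 [ 0.6 11. ] dy -2.2 dz -10.8
1.11 [ 2.1 21.9] dy -5.1 dz -21.4
1.04 [ 4.2 32.6] dy -8.7 dz -31.7
0.97 [ 7.1 43.2] dy -13.1 dz -41.8
0.9 [10.8 53.6] dy -18.2 dz -51.6
0.83 [15.2 63.7] dy -23.9 dz -60.9
0.76 [20.2 73.4] dy -30.2 dz -69.9
0.69 [26.  82.8] dy -37.2 dz -78.4
0.62 [32.3 91.8] dy -44.8 dz -86.4
0.55 [ 39.3 100.2] dy -52.9 dz -93.8
0.48 [ 46.9 108.2] dy -61.5 dz -100.6
0.41 [ 55.  115.6] dy -70.5 dz -106.9
0.34 [ 63.6 122.5] dy -80.0 dz -112.4
0.27 [ 72.6 128.7] dy -89.8 dz -117.3
0.2 [ 82.1 134.3] dy -100.0 dz -121.5
t 15.9833 grasp hinge-frame mm [-156.186  -45.628   75.608] force [-7.38   4.059  2.296] w 0.011546740054189404 q [ 0.191  0.091 -0.848  0.069 -0.501 -0.301]
```

Call:
jog_arm([
  {"dx": 0, "dy": -1, "dz": -5, "rx": 0, "ry": 0, "rz": 0, "gripper": 1},
  {"dx": 0, "dy": -2.2, "dz": -11, "rx": 0, "ry": 0, "rz": 0, "gripper": 1},
  {"dx": 0, "dy": -5, "dz": -21, "rx": 0, "ry": 0, "rz": 0, "gripper": 1},
  {"dx": 0, "dy": -8.7, "dz": -32, "rx": 0, "ry": 0, "rz": 0, "gripper": 1},
  {"dx": 0, "dy": -13, "dz": -42, "rx": 0, "ry": 0, "rz": 0, "gripper": 1},
  {"dx": 0, "dy": -18, "dz": -51.5, "rx": 0, "ry": 0, "rz": 0, "gripper": 1},
  {"dx": 0, "dy": -24, "dz": -61, "rx": 0, "ry": 0, "rz": 0, "gripper": 1},
  {"dx": 0, "dy": -30, "dz": -70, "rx": 0, "ry": 0, "rz": 0, "gripper": 1},
])

```text
t: 16.65
eef_pos: [0.4356, -0.1273, 0.1518]
ee_rot: [-3.01, -0.001, -1.623]
force: [-9.1, 0.5, -1.0]
width: 0.0114
gripper_force: 20.0
```

```bash
python3 plan.py
```

```text
t 16.65 grasp hinge-frame mm [-137.768  -45.823  148.855] force [-9.077  0.47  -1.018] w 0.011356684722639883 q [ 0.178  0.006 -0.705  0.046 -0.733 -0.263]
```

Call:
jog_arm([
  {"dx": 0, "dy": -6, "dz": -8, "rx": 0, "ry": 0, "rz": 0, "gripper": 1},
  {"dx": 0, "dy": -13, "dz": -16, "rx": 0, "ry": 0, "rz": 0, "gripper": 1},
  {"dx": 0, "dy": -21, "dz": -24, "rx": 0, "ry": 0, "rz": 0, "gripper": 1},
  {"dx": 0, "dy": -29.5, "dz": -31, "rx": 0, "ry": 0, "rz": 0, "gripper": 1},
  {"dx": 0, "dy": -38.5, "dz": -37, "rx": 0, "ry": 0, "rz": 0, "gripper": 1},
  {"dx": 0, "dy": -44, "dz": -40, "rx": 0, "ry": 0, "rz": 0, "gripper": 1},
  {"dx": 0, "dy": -49, "dz": -42.5, "rx": 0, "ry": 0, "rz": 0, "gripper": 1},
  {"dx": 0, "dy": -49, "dz": -42.5, "rx": 0, "ry": 0, "rz": 0, "gripper": 1},
])

```text
t: 17.32
eef_pos: [0.48, -0.1303, 0.2037]
ee_rot: [-3.006, -0.003, -1.621]
force: [-20.0, -0.9, 24.7]
width: 0.0109
gripper_force: 20.0
```

```bash
python3 plan.py
```

```text
t 17.3167 grasp hinge-frame mm [-93.247 -46.472 200.707] force [-20.001  -0.864  24.677] w 0.010921448600720807 q [ 0.154  0.022 -0.548  0.04  -0.869 -0.228]
```

Force built up on the bar at about 0.35 rad, probably the front finger against the door's edge. The door stays there by itself, so I loosen slightly and lift off.

Call:
jog_arm([
  {"dx": 0, "dy": 2, "dz": -3, "rx": 0, "ry": 0, "rz": 0, "gripper": 0.85},
  {"dx": 0, "dy": 2, "dz": -4, "rx": 0, "ry": 0, "rz": 0, "gripper": 0.82},
  {"dx": 0, "dy": 2, "dz": -8, "rx": 0, "ry": 0, "rz": 0, "gripper": 0.82},
  {"dx": 0, "dy": 2, "dz": -14, "rx": 0, "ry": 0, "rz": 0, "gripper": 0.82},
  {"dx": 0, "dy": 2, "dz": -22, "rx": 0, "ry": 0, "rz": 0, "gripper": 0.8},
  {"dx": 0, "dy": 2, "dz": -32, "rx": 0, "ry": 0, "rz": 0, "gripper": 0.8},
  {"dx": 0, "dy": 8, "dz": -42, "rx": 0, "ry": 0, "rz": 0, "gripper": 0.8},
  {"dx": 0, "dy": 20, "dz": -50, "rx": 0, "ry": 0, "rz": 0, "gripper": 0.8},
], force=5)

```text
t: 17.98
eef_pos: [0.4564, -0.1275, 0.2498]
ee_rot: [-3.001, -0.001, -1.62]
force: [0.4, -0.3, 0.7]
width: 0.0176
gripper_force: 0.0
```

```bash
python3 - <<'E'
from h import *
from station import arm
a=-.054;ex=np.array([np.cos(a),np.sin(a)]);ey=np.array([-np.sin(a),np.cos(a)])
for n in("top","side"):
    f=arm.grab_frame(n);W=cloud(f).reshape(-1,3);d=W[:,:2]-[.576,-.089];u=d@ex*1e3;l=d@ey*1e3;z=W[:,2]
    k=(z>.15)&(z<.215)&(u<-60)&(u>-135)&(l>0)&(l<65)
    if k.sum():print(n,k.sum(),"bar u,z",np.median(u[k]),np.median(z[k]))
cv2.imwrite("pics/s6.png",cv2.resize(f["frame"][130:310,210:450,::-1],(800,600)))
E
python3 plan.py
```

```text
side 77 bar u,z -93.01428532763791 0.18909868449079914
t 18.0833 grasp hinge-frame mm [-118.466  -44.964  247.242] force [1.193 0.183 0.338] w 0.017318890821404954 q [ 0.17  -0.071 -0.523  0.037 -0.98  -0.238]
```

View pics/s6.png

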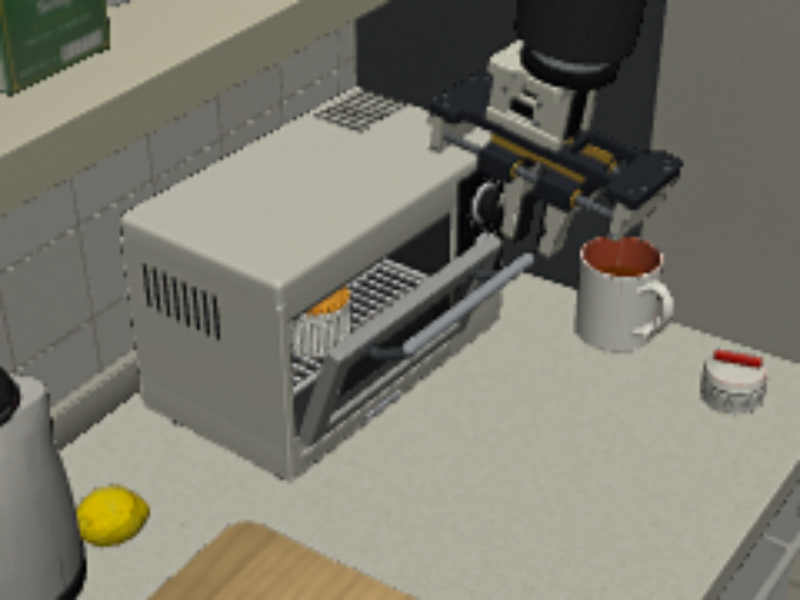

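The picture shows the door about 0.33 rad open, with the pie upright inside at (325,320). I turn the tool back, fingers closed, and push the bar from the front.

```bash
python3 plan.py -135,-10,240,12,0,0
```

```text
t 18.0833 grasp hinge-frame mm [-118.466  -44.964  247.242] force [1.193 0.183 0.338] w 0.017318890821404954 q [ 0.17  -0.071 -0.523  0.037 -0.98  -0.238]
-135,-10,240,12,0,0 d [-35.   17.4   4.9] r [ 0.054 -0.053  1.575] world [ 0.44  -0.092  0.243]
```

Call:
jog_arm([
  {"dx": -5, "dy": 4, "dz": 0, "rx": 0.004, "ry": -0.004, "rz": 0.11, "gripper": 1},
  {"dx": -10, "dy": 8, "dz": 0, "rx": 0.008, "ry": -0.008, "rz": 0.23, "gripper": 1},
  {"dx": -15, "dy": 12, "dz": 0, "rx": 0.012, "ry": -0.012, "rz": 0.35, "gripper": 1},
  {"dx": -20, "dy": 15, "dz": 0, "rx": 0.016, "ry": -0.016, "rz": 0.47, "gripper": 1},
  {"dx": -25, "dy": 17, "dz": 0, "rx": 0.02, "ry": -0.02, "rz": 0.59, "gripper": 1},
  {"dx": -30, "dy": 17, "dz": 2, "rx": 0.024, "ry": -0.024, "rz": 0.71, "gripper": 1},
  {"dx": -35, "dy": 17, "dz": 4, "rx": 0.028, "ry": -0.028, "rz": 0.83, "gripper": 1},
  {"dx": -35, "dy": 17, "dz": 5, "rx": 0.033, "ry": -0.033, "rz": 0.95, "gripper": 1},
], force=20)

```text
t: 18.75
eef_pos: [0.4414, -0.0912, 0.2411]
ee_rot: [-3.046, 0.157, -2.567]
force: [-0.1, -0.6, 0.5]
width: 0.0003
gripper_force: 0.0
```

```bash
python3 plan.py -135,-10,195,12,0,0
```

```text
t 18.75 grasp hinge-frame mm [-133.786   -9.45   238.193] force [-0.065 -0.559  0.489] w 0.000278262146226568 q [ 0.275 -0.132 -0.611  0.057 -0.915 -1.31 ]
-135,-10,195,12,0,0 d [ 8.1  4.4 42.2] r [ 0.022 -0.022  0.619] world [ 0.44  -0.092  0.198]
```

Call:
jog_arm([
  {"dx": 1, "dy": 0, "dz": 3, "rx": 0.004, "ry": -0.004, "rz": 0.11, "gripper": 1},
  {"dx": 2, "dy": 1, "dz": 9, "rx": 0.008, "ry": -0.008, "rz": 0.23, "gripper": 1},
  {"dx": 3, "dy": 2, "dz": 16, "rx": 0.012, "ry": -0.012, "rz": 0.35, "gripper": 1},
  {"dx": 5, "dy": 3, "dz": 24, "rx": 0.016, "ry": -0.016, "rz": 0.47, "gripper": 1},
  {"dx": 6, "dy": 4, "dz": 32, "rx": 0.022, "ry": -0.022, "rz": 0.58, "gripper": 1},
  {"dx": 8, "dy": 4, "dz": 42, "rx": 0.022, "ry": -0.022, "rz": 0.619, "gripper": 1},
  {"dx": 8, "dy": 4, "dz": 42, "rx": 0.022, "ry": -0.022, "rz": 0.619, "gripper": 1},
  {"dx": 8, "dy": 4, "dz": 42, "rx": 0.022, "ry": -0.022, "rz": 0.619, "gripper": 1},
])

```text
t: 19.42
eef_pos: [0.44, -0.0926, 0.1981]
ee_rot: [-3.14, 0.209, 3.095]
force: [0.0, 0.1, -0.5]
width: 0.0004
gripper_force: 0.0
```

```bash
python3 plan.py -57,-10,200,12,0,0
```

```text
t 19.4167 grasp hinge-frame mm [-134.97   -10.972  195.134] force [ 0.02   0.118 -0.45 ] w 0.0003763599677075882 q [ 0.294 -0.109 -0.722  0.103 -0.765 -1.978]
-57,-10,200,12,0,0 d [-77.3   0.4  11.4] r [-0.    -0.001  0.008] world [ 0.518 -0.096  0.203]
```

Call:
jog_arm([
  {"dx": -8, "dy": 0, "dz": 1, "rx": 0, "ry": 0, "rz": 0, "gripper": 1},
  {"dx": -18, "dy": 0, "dz": 3, "rx": 0, "ry": 0, "rz": 0, "gripper": 1},
  {"dx": -26, "dy": 0, "dz": 4, "rx": 0, "ry": 0, "rz": 0, "gripper": 1},
  {"dx": -33, "dy": 0, "dz": 5, "rx": 0, "ry": 0, "rz": 0, "gripper": 1},
  {"dx": -40, "dy": 0, "dz": 6, "rx": 0, "ry": 0, "rz": 0, "gripper": 1},
  {"dx": -47, "dy": 0, "dz": 7, "rx": 0, "ry": 0, "rz": 0, "gripper": 1},
  {"dx": -54, "dy": 0, "dz": 8, "rx": 0, "ry": 0, "rz": 0, "gripper": 1},
  {"dx": -60, "dy": 0, "dz": 9, "rx": 0, "ry": 0, "rz": 0, "gripper": 1},
])

```text
t: 20.08
eef_pos: [0.5016, -0.0956, 0.2017]
ee_rot: [-3.14, 0.209, 3.093]
force: [-3.0, 0.2, 0.7]
width: 0.0003
gripper_force: 1.3
```

Call:
jog_arm([
  {"dx": -4, "dy": 0, "dz": 1, "rx": 0, "ry": 0, "rz": 0, "gripper": 1},
  {"dx": -7, "dy": 0, "dz": 1, "rx": 0, "ry": 0, "rz": 0, "gripper": 1},
  {"dx": -9, "dy": 0, "dz": 2, "rx": 0, "ry": 0, "rz": 0, "gripper": 1},
  {"dx": -11, "dy": 0, "dz": 2, "rx": 0, "ry": 0, "rz": 0, "gripper": 1},
  {"dx": -12, "dy": 0, "dz": 2, "rx": 0, "ry": 0, "rz": 0, "gripper": 1},
  {"dx": -13, "dy": 0, "dz": 2, "rx": 0, "ry": 0, "rz": 0, "gripper": 1},
  {"dx": -14, "dy": 0, "dz": 2, "rx": 0, "ry": 0, "rz": 0, "gripper": 1},
  {"dx": -14, "dy": 0, "dz": 2, "rx": 0, "ry": 0, "rz": 0, "gripper": 1},
])

```text
t: 20.75
eef_pos: [0.5149, -0.0962, 0.2028]
ee_rot: [-3.14, 0.21, 3.094]
force: [-1.2, -0.6, 0.3]
width: 0.0007
gripper_force: 0.5
```

```bash
python3 plan.py -57,-10,200,12,0,0
```

```text
t 20.75 grasp hinge-frame mm [-60.001 -10.483 199.858] force [-1.194 -0.609  0.335] w 0.000679838232249286 q [ 0.232  0.028 -0.574  0.085 -0.769 -1.906]
-57,-10,200,12,0,0 d [-3.   0.5  0.5] r [-0.     0.     0.006] world [ 0.518 -0.096  0.203]
```

Call:
jog_arm([
  {"dx": -1, "dy": 0, "dz": 0, "rx": 0, "ry": 0, "rz": 0, "gripper": 1},
  {"dx": -2, "dy": 0, "dz": 0, "rx": 0, "ry": 0, "rz": 0, "gripper": 1},
  {"dx": -3, "dy": 0, "dz": 0, "rx": 0, "ry": 0, "rz": 0, "gripper": 1},
  {"dx": -4, "dy": 0, "dz": 0, "rx": 0, "ry": 0, "rz": 0, "gripper": 1},
  {"dx": -5, "dy": 0, "dz": 0, "rx": 0, "ry": 0, "rz": 0, "gripper": 1},
  {"dx": -6, "dy": 0, "dz": 0, "rx": 0, "ry": 0, "rz": 0, "gripper": 1},
  {"dx": -6, "dy": 0, "dz": 0, "rx": 0, "ry": 0, "rz": 0, "gripper": 1},
  {"dx": -6, "dy": 0, "dz": 0, "rx": 0, "ry": 0, "rz": 0, "gripper": 1},
])

```text
t: 21.42
eef_pos: [0.5168, -0.0967, 0.2024]
ee_rot: [-3.14, 0.202, 3.092]
force: [-18.4, 5.7, 8.7]
width: 0.0003
gripper_force: 8.0
```

Call:
jog_arm([
  {"dx": -1, "dy": 0, "dz": 0, "rx": 0, "ry": 0, "rz": 0, "gripper": 1},
  {"dx": -2, "dy": 0, "dz": 0, "rx": 0, "ry": 0, "rz": 0, "gripper": 1},
  {"dx": -3, "dy": 0, "dz": 0, "rx": 0, "ry": 0, "rz": 0, "gripper": 1},
  {"dx": -3, "dy": 0, "dz": 0, "rx": 0, "ry": 0, "rz": 0, "gripper": 1},
  {"dx": -3, "dy": 0, "dz": 0, "rx": 0, "ry": 0, "rz": 0, "gripper": 1},
  {"dx": -3, "dy": 0, "dz": 0, "rx": 0, "ry": 0, "rz": 0, "gripper": 1},
  {"dx": -3, "dy": 0, "dz": 0, "rx": 0, "ry": 0, "rz": 0, "gripper": 1},
  {"dx": -3, "dy": 0, "dz": 0, "rx": 0, "ry": 0, "rz": 0, "gripper": 1},
])

```text
t: 22.08
eef_pos: [0.517, -0.0971, 0.202]
ee_rot: [-3.14, 0.197, 3.091]
force: [-28.8, 8.5, 15.0]
width: 0.0003
gripper_force: 12.9
```

```bash
python3 plan.py
```

```text
t 22.0833 grasp hinge-frame mm [-57.905 -11.249 199.049] force [-28.799   8.507  14.965] w 0.0002906705576488841 q [ 0.227  0.039 -0.559  0.078 -0.785 -1.899]
```

The door is against its stop, since the force rises without any travel. I back off.

Call:
jog_arm([
  {"dx": 5, "dy": 0, "dz": 0, "rx": 0, "ry": 0, "rz": 0, "gripper": 1},
  {"dx": 12, "dy": 0, "dz": 0, "rx": 0, "ry": 0, "rz": 0, "gripper": 1},
  {"dx": 22, "dy": 0, "dz": 0, "rx": 0, "ry": 0, "rz": 0, "gripper": 1},
  {"dx": 34, "dy": 0, "dz": 0, "rx": 0, "ry": 0, "rz": 0, "gripper": 1},
  {"dx": 46, "dy": 0, "dz": 0, "rx": 0, "ry": 0, "rz": 0, "gripper": 1},
  {"dx": 58, "dy": 0, "dz": 0, "rx": 0, "ry": 0, "rz": 0, "gripper": 1},
  {"dx": 70, "dy": 0, "dz": 0, "rx": 0, "ry": 0, "rz": 0, "gripper": 1},
  {"dx": 80, "dy": 0, "dz": 0, "rx": 0, "ry": 0, "rz": 0, "gripper": 1},
])

```text
t: 22.75
eef_pos: [0.4446, -0.0928, 0.1878]
ee_rot: [-3.141, 0.21, 3.093]
force: [0.3, -0.6, -0.3]
width: 0.0003
gripper_force: 0.0
```

```bash
python3 - <<'E'
from h import *
from station import arm
f=arm.grab_frame("side");cv2.imwrite("pics/s7.png",cv2.resize(f["frame"][130:310,210:450,::-1],(800,600)))
a=-.054;ex=np.array([np.cos(a),np.sin(a)]);ey=np.array([-np.sin(a),np.cos(a)])
W=cloud(f).reshape(-1,3);d=W[:,:2]-[.576,-.089];u=d@ex*1e3;l=d@ey*1e3;z=W[:,2]
k=(z>.19)&(z<.225)&(u<-20)&(u>-70)&(l>-60)&(l<65);print(k.sum(),"bar",np.median(u[k]),np.median(z[k]))
E
```

```text
126 bar -46.47531455644452 0.21376475825354063
```

View pics/s7.png

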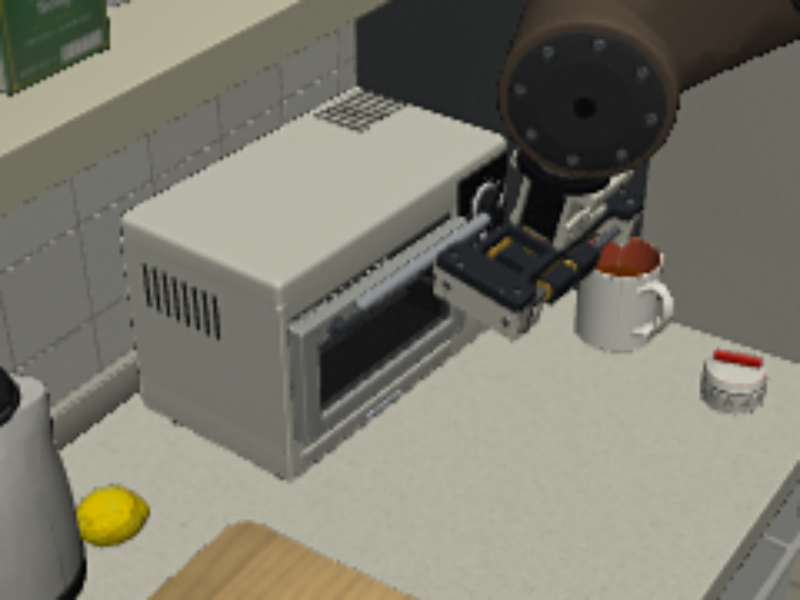

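The door is shut flush (bar from (360,300) to (485,220)), and the robot is clear with everything else in place.

```bash
python3 -c "
from station import arm
print(arm.job_done())"
```

```text
the job is handed in; nothing more can be done
None
```

The job is handed in at about 23 s of the 67 s allowed, verdict not shown: the oven door is fully shut with the pie inside, last seen upright on the rack with the door a third of a radian open, and the tomato, lemon, mug and timer were not touched.

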